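Put the ring-tested grinding wheels away in the wheel drawer

ROBOT

A 6-joint arm with a two-finger parallel gripper is mounted at the origin on a cart in front of the work surface, level with it; the furniture and walls round the work are solid. World frame = base frame: x ahead of the robot, y to its left, z up, the work surface at z = 0. Lengths are in m, angles in rad, forces in N, time in s.
With the tool pointing down it reaches from about 0.375 to 0.9 m from the base axis. Payload 3.1 kg.
Tool frame: the origin (TCP) lies at the centre of the arm's flange, where the gripper is bolted on; the fingertips stand 173 mm ahead of it and the grasp point (between the pads) lies 155 mm ahead of it (tip_extent is the distance from the TCP to the fingertips, in m); z points along the fingers, y is the direction in which the jaws open and shut (so a half turn about z gives the same grasp; the last joint's range is limited). The gripper opens to 85 mm and grips with 20 to 120 N. Pads are 22 mm wide; open, the fingers measure 114 mm over their backs; the gripper's body (76 mm by 85 mm) begins 54 mm behind the grasp point. The pads swing forward as they close: fully open they stand 13 mm farther back than shut.
Start: joints at [1.03, 0.527, 1.433, -0, 1.181, -0.178], TCP at [0.221, 0.585, 0.405] pointing down, gripper open.
Joint ranges: [-3.08, 3.08], [-0.75, 2.2], [0.22, 2.44], [-1.43, 4.57], [0, 2.65], [-2.85, 2.85]. Speed limits (rad/s): [2.79, 2.79, 3.14, 3.14, 3.14, 3.14].

INTERFACE

Orientations are given as a unit quaternion [x, y, z, w].
In Python, from station import sense, snapshot, sign_off, tip_extent gives the robot as it stands. The module is installed in compiled form; this text tells all that it offers.
- The arm moves only by the tool servo_tool, never from a script. Its argument "rows" is a list of rows, each a list of 3 entries, a list of its own where there are three numbers: the shift along the tool's x, y, z in mm, then the turn about the tool's z in degrees, then the opening, from -1 (shut) to 1 (fully open), so that 0 is half open. A call has 1 to 8 rows; each row is the pose to reach, as a shift and turn from the pose measured when the call began, along the tool's axes at that moment; what a row does not reach only later rows make up. A row lasts 1/10 s, in which the tool goes at most 50 mm and 8.59 degrees, less where a joint would pass 70% of its speed; a pose out of reach is approached as far as the arm can. A call with a gripper value outside its range is refused whole. The fingers move at their own pace and stop on an object; "force" is the grip in N (left out, the last holds). Time passes only in rows, so rows that repeat a pose let the fingers close. It gives the time, the measured TCP pose, the force and the opening at its end, in the units of the state.
- sense(): the state, without advancing time (a new reading comes with each control period).
- snapshot(name): name is "side" or "top"; returns a dict with "image" (420x560x3 uint8, blue, green, red), "z_map" (420x560 float32, m along the optical axis (not along the pixel's ray), 0 where there is no reading), "vertical_fov" (degrees; the focal length in pixels is half the picture's height over the tangent of half this angle, whatever the lens; pixels are square), "cx", "cy" (the principal point, pixels), "k1" (the pictures are not rectified: a ray, as slopes to the right and down, at radius r is drawn at 1 + k1 r^2 times it, then the intrinsics apply), "cam_to_world" (4x4, takes a point from camera to world coordinates). Camera axes: x right, y down, z forward; pixel columns grow to the right and rows downward; lengths in m; the calibration is good to about 2 mm. A picture is of the moment at which its call begins.
- sign_off(): hands the job in, once; it reports no verdict.
The state is a dict: "t": time; "q": joint angles; "qd": joint speeds; "tau": joint torques, N m; "tcp_pos": TCP position; "tool_rot": TCP orientation; "force": force on the tool from outside, world axes, zero at the start; "ft_torque": the same for the moment, N m; "finger_gap": opening from 0.0 (shut) to 1.0 (fully open).
Only numpy, scipy, OpenCV 4.12 (cv2) and the standard library are available. Lean on these libraries where they do the work, as an engineer would, in place of code of your own. Each camera call takes 0.05 s, during which the arm holds its last target. There are 200 camera calls.

TASK

The grinding wheels on the test stand have passed their ring test: pull out the cabinet's drawer, take each wheel off along the bar and round its bend, and stand it on edge in a slot of the drawer's wooden rack, one wheel to a slot. Lay the screwdriver used for tapping in the felt tray at the front of the drawer, then shut the drawer fully and gently. The wheels are brittle: grip them lightly (under 45 N), never force or knock them against the bar or the drawer or let one fall, and leave the other things on the bench alone.

Things in the scene. Friction and masses are not known exactly. Their poses are not given: they have to be found in the camera images.
- drawer (a joint): How far the drawer is pulled out, m: 0 shut, 0.22 fully out (end stop). It slides along the cabinet's own -x (toward the robot) with 1.5 N of friction and stays where left. Inside (mm, from drawer_handle, in its axes): floor top at z = -40; y from -120 to 120; front panel's inner face at x = 61, rear wall at x = 288; sides 39 high and front panel 62 high over the floor.
- wheel_cabinet: Low grey bench-top cabinet with one blue-fronted drawer, 260 mm deep (x), 290 wide (y), 95 high; fixed, but its place differs from start to start. Origin: middle of its open face, at the bench; +x points from its front to its back. Its opening is 65 mm high over the drawer floor. With the drawer fully out, the rack's middle line is 80 mm before the face.
- drawer_handle (a point): Middle of the drawer's steel bar handle, 60 mm over the bench; axes as the cabinet's; moves with the drawer. Bar: along y, 110 mm long, 10 thick, 45 mm off the front panel; pinch it from above, along x. Tray: the felt-lined part of the drawer floor (z = -40 mm) from x = 61 to 149 mm, middle x = 107; behind it a lip 12 mm high (x = 149 to 157), then the rack.
- drawer_front (a point): Middle of the drawer front's top outer edge, 82 mm over the bench; moves with the drawer. Wheel rack inside, in mm from drawer_handle: rails along y, 6 high, at x = 187 and 215, each with five round-topped pegs 14 thick, 34 high over the floor, at y = -72, -36, 0, 36, 72. So four slots, y = -54, -18, 18, 54, 22 wide, for wheels with their axis along y; a seated wheel's centre: x = 201, z = -11.
- test_stand: Ring-test stand, fixed, its place and yaw differ from start to start: one round steel bar, 8 mm thick, rises from a square dark foot (110 mm), is bent level toward the robot and cranked sideways near its free end. Origin: underside of the foot, below the upright. The level run lies along the stand's -x at y = 0, its axis 150 mm over the bench; nothing stands above it.
- bar_bend_start (a point): Point on the bar's axis where the level run (200 mm along the stand's -x) ends and the bend begins. The bend is a level arc of 35 mm radius that turns by 60 degrees from the stand's -x toward its +y.
- bar_bend_end (a point): Point on the bar's axis where the bend ends and the last straight leg begins: 55 mm long seen from above, along the stand's direction (-0.5, +0.866), rising by 8 mm to the tip so that wheels do not walk off.
- bar_tip (a point): Free end of the bar's axis (rounded); wheels can only leave the bar here.
- screwdriver: Flat-blade screwdriver with a grey and red handle, the tapper of the ring test, lying on the bench: 200 mm long, handle 99 mm long, 24 mm wide and 29 mm high. Origin: at the bench, about the middle of its length; the handle reaches from y = -3 to +96 mm of its own frame, the blade to y = -100 mm. 90 g.
- caliper: Digital caliper lying on the bench (77 x 230 x 14 mm), not to be moved. Origin: centre of its underside.
- hook_violet: Violet marbled moulded coat hook (28 x 116 x 64 mm) on the grey mat, not to be moved. Origin: centre of its underside.
- wheel_pink: Small pink grinding wheel, 50 mm across, 13 thick, bore 20 mm, 50 g; may be absent. Origin: its centre; its own x is its axis. It hangs by its bore on the bar's level run, centre 6 mm below the bar's axis; to be held from above across its diameter, bar between the fingers. Brittle: cracks if gripped over 45 N, pressed on bar or drawer over 20 N, or if it falls 20 mm or onto its side.
- wheel_white: Small off-white grinding wheel, 50 mm across, 13 thick, bore 20 mm, 50 g; may be absent. Origin: its centre; its own x is its axis. It hangs by its bore on the bar's level run, centre 6 mm below the bar's axis; to be held from above across its diameter, bar between the fingers. Brittle: cracks if gripped over 45 N, pressed on bar or drawer over 20 N, or if it falls 20 mm or onto its side.
- wheel_green: Small dull green grinding wheel, 50 mm across, 13 thick, bore 20 mm, 50 g; may be absent. Origin: its centre; its own x is its axis. It hangs by its bore on the bar's level run, centre 6 mm below the bar's axis; to be held from above across its diameter, bar between the fingers. Brittle: cracks if gripped over 45 N, pressed on bar or drawer over 20 N, or if it falls 20 mm or onto its side.
- wheel_brown: Small brown grinding wheel, 50 mm across, 13 thick, bore 20 mm, 50 g; may be absent. Origin: its centre; its own x is its axis. It hangs by its bore on the bar's level run, centre 6 mm below the bar's axis; to be held from above across its diameter, bar between the fingers. Brittle: cracks if gripped over 45 N, pressed on bar or drawer over 20 N, or if it falls 20 mm or onto its side.
Not all that is in view belongs to the job. Leave any orange, purple or red look-alike of the wheel_brown alone.

How it is judged:
On the way, in this order (a step that is already met when the one before it is completed fails the run):
1. the drawer is pulled out by at least 0.15 m (value of joint drawer above 0.15 m), for 0.2 s.
2. with the drawer out, every wheel stands on edge in the rack and the screwdriver lies in the tray (value of joint drawer above 0.1 m and x of wheel_pink in the frame of drawer_handle between 0.191 and 0.211 m and z of wheel_pink in the frame of drawer_handle between -0.017 and -0.005 m and y of wheel_pink in the frame of drawer_handle between -0.072 and 0.072 m and angle between wheel_pink's own x axis and vertical between 1.15 and 2 rad and x of wheel_white in the frame of drawer_handle between 0.191 and 0.211 m and z of wheel_white in the frame of drawer_handle between -0.017 and -0.005 m and y of wheel_white in the frame of drawer_handle between -0.072 and 0.072 m and angle between wheel_white's own x axis and vertical between 1.15 and 2 rad and x of wheel_green in the frame of drawer_handle between 0.191 and 0.211 m and z of wheel_green in the frame of drawer_handle between -0.017 and -0.005 m and y of wheel_green in the frame of drawer_handle between -0.072 and 0.072 m and angle between wheel_green's own x axis and vertical between 1.15 and 2 rad and x of wheel_brown in the frame of drawer_handle between 0.191 and 0.211 m and z of wheel_brown in the frame of drawer_handle between -0.017 and -0.005 m and y of wheel_brown in the frame of drawer_handle between -0.072 and 0.072 m and angle between wheel_brown's own x axis and vertical between 1.15 and 2 rad and x of screwdriver in the frame of drawer_handle between 0.073 and 0.141 m and y of screwdriver in the frame of drawer_handle between -0.03 and 0.03 m and z of screwdriver in the frame of drawer_handle between -0.044 and -0.032 m), for 0.3 s.
At the end, for the whole second after the job is handed in: Drawer shut to within 8 mm; every wheel stands on edge in the rack (axis within 0.4 rad of level, centre 23 to 35 mm over the drawer floor, within 10 mm of the rack's middle line); the screwdriver lies flat in the front tray, its middle within 30 mm of the drawer's centre line; all at rest (value of joint drawer below 0.008 m and x of wheel_pink in the frame of drawer_handle between 0.191 and 0.211 m and z of wheel_pink in the frame of drawer_handle between -0.017 and -0.005 m and y of wheel_pink in the frame of drawer_handle between -0.072 and 0.072 m and angle between wheel_pink's own x axis and vertical between 1.15 and 2 rad and x of wheel_white in the frame of drawer_handle between 0.191 and 0.211 m and z of wheel_white in the frame of drawer_handle between -0.017 and -0.005 m and y of wheel_white in the frame of drawer_handle between -0.072 and 0.072 m and angle between wheel_white's own x axis and vertical between 1.15 and 2 rad and x of wheel_green in the frame of drawer_handle between 0.191 and 0.211 m and z of wheel_green in the frame of drawer_handle between -0.017 and -0.005 m and y of wheel_green in the frame of drawer_handle between -0.072 and 0.072 m and angle between wheel_green's own x axis and vertical between 1.15 and 2 rad and x of wheel_brown in the frame of drawer_handle between 0.191 and 0.211 m and z of wheel_brown in the frame of drawer_handle between -0.017 and -0.005 m and y of wheel_brown in the frame of drawer_handle between -0.072 and 0.072 m and angle between wheel_brown's own x axis and vertical between 1.15 and 2 rad and x of screwdriver in the frame of drawer_handle between 0.073 and 0.141 m and y of screwdriver in the frame of drawer_handle between -0.03 and 0.03 m and z of screwdriver in the frame of drawer_handle between -0.044 and -0.032 m and linear speed of each of wheel_pink, wheel_white, wheel_green, wheel_brown, screwdriver below 0.02 m/s); the robot touches nothing.
It fails at once if a wheel gripped with more than 50 N (100 N over both fingers together) (contact force between the fingers and wheel_pink above 100 N or contact force between the fingers and wheel_white above 100 N or contact force between the fingers and wheel_green above 100 N or contact force between the fingers and wheel_brown above 100 N).
It fails at once if a wheel pressed or dropped against the bar, cabinet or drawer with more than 20 N (contact force between any of wheel_pink, wheel_white, wheel_green, wheel_brown and test_stand above 20 N or contact force between any of wheel_pink, wheel_white, wheel_green, wheel_brown and wheel_cabinet above 20 N).
It fails at once if a wheel let fall by more than about 20 mm (loose and faster than 0.63 m/s), or fallen onto the bench or flat into the drawer (height (world z) of any of wheel_pink, wheel_white, wheel_green, wheel_brown below 0.036 m or (linear speed of wheel_pink above 0.63 m/s and contact force between the fingers and wheel_pink below 0.05 N) or (linear speed of wheel_white above 0.63 m/s and contact force between the fingers and wheel_white below 0.05 N) or (linear speed of wheel_green above 0.63 m/s and contact force between the fingers and wheel_green below 0.05 N) or (linear speed of wheel_brown above 0.63 m/s and contact force between the fingers and wheel_brown below 0.05 N)).
It fails at once if the drawer slammed (shut faster than 0.4 m/s) (velocity of joint drawer below -0.4 m/s).
It fails at once if the caliper or the violet hook moved by more than 30 mm (distance of any of caliper, hook_violet from where it was at the start of the episode above 0.03 m).
Of wheel_pink, wheel_white, wheel_green, wheel_brown only 2 to 4 are there at a start; the rules pass over those that are not, and their reading is None.
At some moment in a run one of screwdriver may be knocked a few centimetres aside while the robot is not near it.
It also fails if it takes over 210 s, if anything falls off the work surface, if the arm or the gripper's body presses on something with over 40 N, if the wrist force passes 120 N, or if a joint passes its speed limit or range.

## Working session

There is one attempt and no reset: what is moved stays moved. The work goes in short steps, Python scripts to look and compute and a tool call to move; the robot and the scene stay as the last step left them, time stands still between calls to the robot, and variables do not carry over. Pictures are saved under pics/ and viewed, about 12 in all and at most 16, crops included, and the job is handed in when it is done.

Besides the shell and the picture viewer there is one more tool, called after "Emit:" as name([rows], argument=value, ...), one row to a line, values as JSON. servo_tool: Moves the arm, as the interface text tells. Its arguments: {"type":"object","properties":{"rows":{"type":"array"},"force":{"type":"number"}},"required":["rows"]}

```bash
mkdir -p pics; cat > h.py <<'E'
import numpy as np, cv2
from station import sense, snapshot
def cam(n):
    s=snapshot(n); h=s["image"].shape[0]; s["f"]=h/2/np.tan(np.radians(s["vertical_fov"])/2); return s
def ray(s,u,v):
    d=np.array([(u-s["cx"])/s["f"],(v-s["cy"])/s["f"]]); x=d.copy()
    for _ in range(20): x=d/(1+s["k1"]*(x@x))
    return np.array([x[0],x[1],1.])
def pix(s,p):
    T=np.linalg.inv(s["cam_to_world"]); c=T[:3,:3]@p+T[:3,3]; x=c[:2]/c[2]
    x=x*(1+s["k1"]*(x@x)); return x*s["f"]+[s["cx"],s["cy"]]
def onz(s,u,v,z):
    T=np.array(s["cam_to_world"]); d=T[:3,:3]@ray(s,u,v); o=T[:3,3]; return o+d*(z-o[2])/d[2]
def pt(s,u,v):
    T=np.array(s["cam_to_world"]); return T[:3,:3]@(ray(s,u,v)*s["z_map"][int(v),int(u)])+T[:3,3]
def cloud(s):
    H,W=s["z_map"].shape; vv,uu=np.mgrid[:H,:W]
    d=np.stack([(uu-s["cx"])/s["f"],(vv-s["cy"])/s["f"]],-1); x=d.copy()
    for _ in range(20): x=d/(1+s["k1"]*(x**2).sum(-1,keepdims=True))
    P=np.concatenate([x,np.ones((H,W,1))],-1)*s["z_map"][...,None]
    T=np.array(s["cam_to_world"]); P=P@T[:3,:3].T+T[:3,3]; P[s["z_map"]<=0]=np.nan; return P
E
python3 - <<'E'
from h import *
print(sense())
for n in("top","side"):
    s=cam(n); cv2.imwrite(f"pics/{n}0.png",cv2.resize(s["image"],(800,600),interpolation=cv2.INTER_CUBIC)); np.savez(f"{n}0.npz",P=cloud(s),im=s["image"])
    print(n,s["f"],s["cx"],s["cy"],s["k1"],np.round(s["cam_to_world"],3).tolist(),(s["z_map"]>0).mean())
E
```

```text
{'t': 0.0, 'q': array([ 1.03052925e+00,  5.28494316e-01,  1.43390722e+00,  1.19413515e-05,
        1.18140006e+00, -1.78514281e-01]), 'qd': array([ 0.00132011,  0.00072965, -0.00034526, -0.00174927, -0.00170441,
       -0.00156253]), 'tau': array([ 4.35584398e-04, -4.42347801e+01, -1.78028208e+01, -3.14508570e-04,
        8.36292602e-03, -6.13305119e-06]), 'tcp_pos': array([0.22099661, 0.58425766, 0.40371434]), 'tool_rot': array([ 1.79893871e-01,  9.83685405e-01, -1.03196254e-03, -3.93613934e-04]), 'force': array([ 0.3832364 , -1.26827097, -0.25148187]), 'ft_torque': array([-0.06004009, -0.01487416, -0.00844529]), 'finger_gap': 0.9972803880191241}
top 506.6854808256181 274.918898073441 215.19916001720912 -0.15893100829858217 [[0.016, -0.972, 0.232, 0.227], [-1.0, -0.017, 0.0, -0.163], [0.004, -0.232, -0.973, 1.473], [0.0, 0.0, 0.0, 1.0]] 0.9958078231292516
side 403.9728669722057 277.0239308088979 213.0599750985643 -0.06080047626209206 [[0.944, -0.143, 0.298, 0.242], [-0.33, -0.345, 0.879, -1.057], [-0.023, -0.928, -0.373, 0.484], [0.0, 0.0, 0.0, 1.0]] 0.9960034013605442
```

View pics/top0.png

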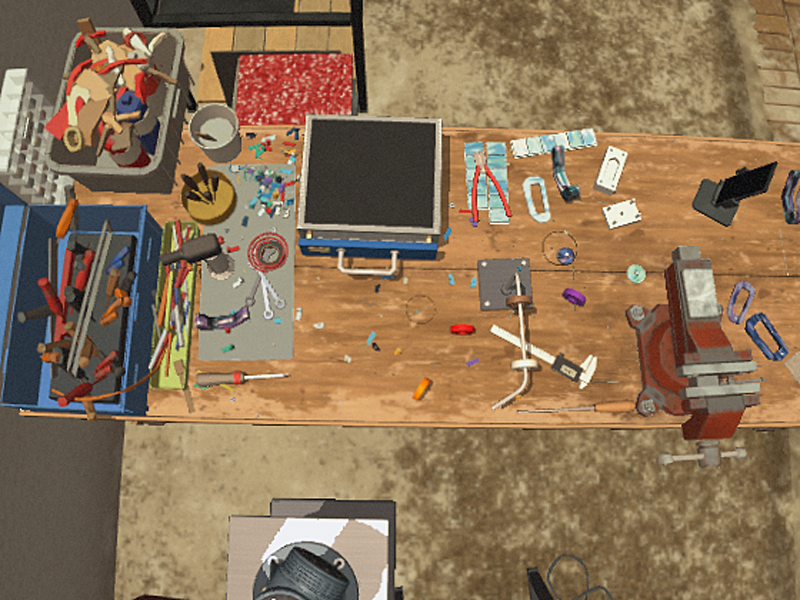

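View pics/side0.png

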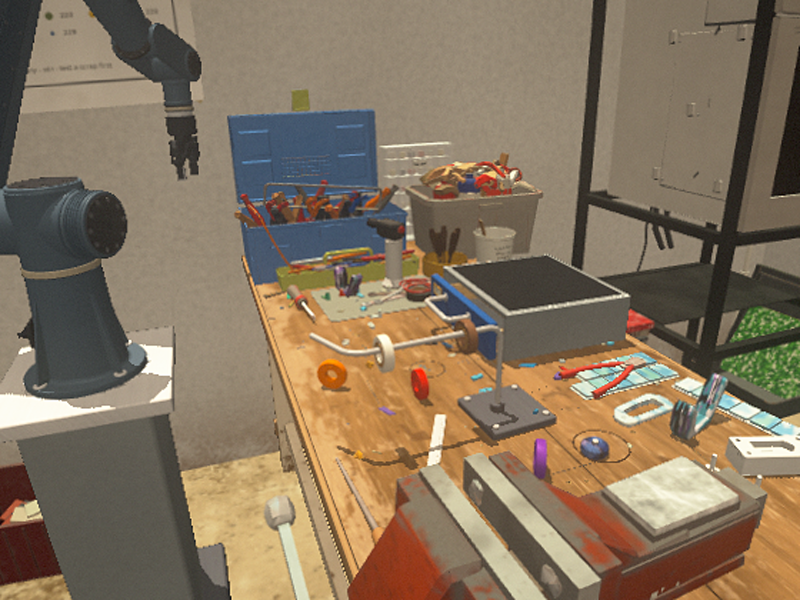

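Top view (800×600): cabinet (370,175), handle (368,265), stand foot (505,285), brown wheel (518,299) and white wheel (525,365) on the bar, whose tip is at (494,407). The screwdriver is at (240,378) and the caliper under the bar at (545,355). The side view shows both wheels hanging at (467,335) and (385,352). The red, orange and purple wheels stand on the bench, so they are decoys.

```bash
cat > m.py <<'E'
from h import *
import sys
d=np.load("top0.npz"); P=d["P"]; im=d["im"]
def reg(u0,u1,v0,v1,z0,z1):  # in 800-px coords
    m=np.zeros(P.shape[:2],bool); k=.7; m[int(v0*k):int(v1*k),int(u0*k):int(u1*k)]=1
    return m&(P[...,2]>z0)&(P[...,2]<z1)
m=reg(290,450,100,245,.085,.105); q=P[m]; print("cab top",len(q),np.median(q[:,2]))
r=cv2.minAreaRect(q[:,:2].astype(np.float32)); print("rect",r, cv2.boxPoints(r).round(4).tolist())
m=reg(300,445,225,285,.04,.09); q=P[m]; print("front/handle", np.round(q[np.argsort(q[:,0])][[0,20,60]],3))
m=reg(325,410,240,285,.05,.075); q=P[m]; r=cv2.minAreaRect(q[q[:,0]<np.nanmin(q[:,0])+.025][:,:2].astype(np.float32)); print("handle",r)
m=reg(470,540,255,320,.005,.03); q=P[m]; r=cv2.minAreaRect(q[:,:2].astype(np.float32)); print("foot",len(q),np.median(q[:,2]),r,cv2.boxPoints(r).round(3).tolist())
m=reg(480,545,260,420,.125,.19); q=P[m]; ix=np.argsort(q[:,0]); print("bar",len(q)); 
for i in np.linspace(q[:,0].min(),q[:,0].max(),28):
    a=q[abs(q[:,0]-i)<.005]
    if len(a): print(np.round(np.r_[a.mean(0),a[:,1].min(),a[:,1].max(),a[:,2].max()],3),len(a))
m=reg(190,300,365,395,.006,.05); q=P[m]; print("scr",len(q),cv2.minAreaRect(q[:,:2].astype(np.float32)),q.min(0),q.max(0))
hh=q[q[:,2]>.014]; print("handle",cv2.minAreaRect(hh[:,:2].astype(np.float32)))
m=reg(480,610,315,390,-.01,.02); 
print("bench z",np.nanmedian(P[int(350*.7),int(330*.7)]))
E
python3 m.py
python3 - <<'E'
import cv2
a=cv2.imread("pics/top0.png"); b=cv2.imread("pics/side0.png")
c=cv2.resize(a[255:420,440:600],(480,495),interpolation=cv2.INTER_CUBIC)
d=cv2.resize(b[310:400,300:510],(320*1,137)); 
cv2.imwrite("pics/c1.png",c)
E
```

```text
cab top 7968 0.09537936538698633
rect ((0.8341605067253113, -0.11252383887767792), (0.29072868824005127, 0.28974130749702454), 89.04501342773438) [[0.6869000196456909, -0.2554999887943268], [0.9765999913215637, -0.26030001044273376], [0.9814000129699707, 0.030400000512599945], [0.6916999816894531, 0.03519999980926514]]
front/handle [[ 0.631 -0.142  0.069]
 [ 0.635 -0.078  0.063]
 [ 0.637 -0.119  0.068]]
handle ((0.6431453227996826, -0.10651654750108719), (0.11663886159658432, 0.023880552500486374), 89.93756866455078)
foot 1076 0.010999454508824447 ((0.6290435194969177, -0.39757126569747925), (0.14891254901885986, 0.1300531029701233), 85.07820892333984) [[0.5580000281333923, -0.4659999907016754], [0.6869999766349792, -0.47699999809265137], [0.699999988079071, -0.32899999618530273], [0.5709999799728394, -0.3179999887943268]]
bar 543
[ 0.358 -0.35   0.16  -0.355 -0.345  0.166] 8
[ 0.365 -0.358  0.158 -0.37  -0.345  0.161] 22
[ 0.375 -0.374  0.156 -0.386 -0.361  0.162] 23
[ 0.384 -0.388  0.154 -0.4   -0.375  0.16 ] 19
[ 0.394 -0.4    0.153 -0.408 -0.392  0.157] 18
[ 0.405 -0.407  0.153 -
[... 686 characters left out ...]
53 -0.395  0.151 -0.415 -0.377  0.171] 39
[ 0.559 -0.401  0.158 -0.426 -0.377  0.173] 85
[ 0.567 -0.402  0.161 -0.426 -0.377  0.172] 23
[ 0.579 -0.401  0.151 -0.405 -0.398  0.159] 11
[ 0.589 -0.399  0.152 -0.405 -0.396  0.154] 10
[ 0.599 -0.399  0.152 -0.402 -0.396  0.156] 11
[ 0.608 -0.398  0.15  -0.402 -0.395  0.154] 8
[ 0.617 -0.397  0.139 -0.401 -0.395  0.145] 7
scr 391 ((0.41947102546691895, 0.1438843160867691), (0.22353725135326385, 0.05770140886306763), 88.77434539794922) [0.39160795 0.03222907 0.00600668] [0.45011996 0.2550345  0.03410898]
handle ((0.4260078966617584, 0.14148756861686707), (0.026985248550772667, 0.19114544987678528), 5.6553120613098145)
bench z -0.0007429846394004791
```

View pics/c1.png

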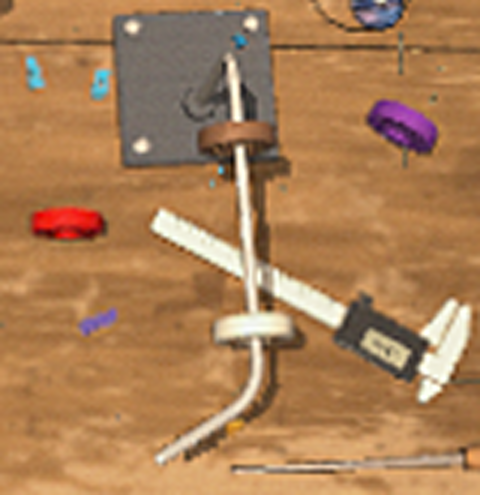

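Confirmed: the brown wheel hangs at crop (236,137) and the white one at (255,328). Red (68,223) and purple (402,125) stand off the bar, so they get left alone. Next I refine the handle, cabinet and screwdriver.

```bash
python3 - <<'E'
from h import *
from station import tip_extent
try: print("tip",tip_extent())
except Exception: print(tip_extent)
for n in("top","side"):
    d=np.load(n+"0.npz"); P=d["P"]; hsv=cv2.cvtColor(d["im"],cv2.COLOR_BGR2HSV)
    ok=np.isfinite(P[...,0])
    box=lambda x0,x1,y0,y1,z0,z1: ok&(P[...,0]>x0)&(P[...,0]<x1)&(P[...,1]>y0)&(P[...,1]<y1)&(P[...,2]>z0)&(P[...,2]<z1)
    q=P[box(.68,1.02,-.3,.08,.09,.1)]; print(n,"cab",len(q),cv2.minAreaRect(q[:,:2].astype(np.float32)))
    for y in(-.2,-.11,-.02):
        a=q[abs(q[:,1]-y)<.02]; print("  x range",y,np.percentile(a[:,0],[1,99]).round(4))
    for x in(.75,.85,.95):
        a=q[abs(q[:,0]-x)<.02]; print("  y range",x,np.percentile(a[:,1],[1,99]).round(4))
    q=P[box(.6,.675,-.18,-.04,.045,.075)]; print(" handle n",len(q),np.percentile(q,[2,10,50,90,98],0).round(4).tolist())
    blue=box(.6,.75,-.28,.06,.02,.09)&(hsv[...,0]>95)&(hsv[...,0]<125)&(hsv[...,1]>120); q=P[blue]; print(" blue",len(q),np.percentile(q,[2,50,98],0).round(4).tolist())
    m=box(.36,.5,.0,.32,.008,.05); q=P[m]; print(" scr",len(q))
    for y in np.arange(.03,.28,.02):
        a=q[abs(q[:,1]-y)<.01]
        if len(a)>2: print("   ",round(y,2),len(a),a.mean(0).round(4),a[:,2].max().round(3),a[:,0].min().round(3),a[:,0].max().round(3))
E
```

```text
0.1734
top cab 7052 ((0.8445948362350464, -0.11202549934387207), (0.2898448705673218, 0.26431336998939514), 88.48316192626953)
  x range -0.2 [0.7133 0.97  ]
  x range -0.11 [0.7159 0.9719]
  x range -0.02 [0.7188 0.9739]
  y range 0.75 [-0.25    0.0309]
  y range 0.85 [-0.253   0.0283]
  y range 0.95 [-0.2565  0.027 ]
 handle n 208 [[0.6334, -0.1647, 0.0554], [0.6349, -0.1616, 0.0581], [0.6414, -0.1084, 0.0629], [0.6672, -0.0514, 0.0672], [0.6731, -0.0481, 0.0692]]
 blue 853 [[0.6806, -0.2445, 0.024], [0.6869, -0.1176, 0.0769], [0.6997, 0.026, 0.0854]]
 scr 809
    0.05 13 [0.449  0.0519 0.0131] 0.019 0.432 0.499
    0.07 16 [0.4318 0.0703 0.0154] 0.022 0.428 0.435
    0.09 20 [0.4386 0.09   0.0143] 0.021 0.376 0.495
    0.11 19 [0.4417 0.1104 0.0148] 0.021 0.424 0.494
    0.13 17 [0.4291 0.131  0.0169] 0.024 0.417 0.488
    0.15 69 [0.4258 0.1504 0.0221] 0.034 0.381 0.493
    0.17 71 [0.4365 0.1713 0.0191] 0.03 0.386 0.493
    0.19 69 [0.4241 0.1903 0.0202] 0.031 0.362 0.487
    0.21 63 [0.4189 0.21   0.0239] 0.032 0.406 0.468
    0.23 59 [0.4213 0.2281 0.0222] 0.033 0.404 0.495
  
[... 597 characters left out ...]
0.0775], [0.6933, -0.1398, 0.0797], [0.702, 0.0166, 0.081]]
 scr 555
    0.05 6 [0.4355 0.0504 0.0148] 0.017 0.434 0.437
    0.07 6 [0.4333 0.0698 0.014 ] 0.016 0.432 0.435
    0.09 5 [0.4317 0.0879 0.0143] 0.016 0.429 0.435
    0.11 7 [0.4303 0.1094 0.0143] 0.016 0.428 0.432
    0.13 22 [0.4284 0.135  0.016 ] 0.022 0.42 0.437
    0.15 32 [0.4253 0.1467 0.0198] 0.027 0.415 0.441
    0.17 29 [0.4529 0.1705 0.0165] 0.025 0.414 0.497
    0.19 20 [0.4198 0.1899 0.0208] 0.026 0.411 0.432
    0.21 23 [0.4189 0.2095 0.0212] 0.026 0.409 0.436
    0.23 13 [0.4173 0.2251 0.0217] 0.027 0.408 0.433
    0.25 269 [0.451  0.2539 0.0279] 0.049 0.398 0.499
    0.27 19 [0.4401 0.2666 0.0308] 0.049 0.397 0.498
```

```bash
cat > go.py <<'E'
# python3 go.py x y z yawdeg(tool y angle) ... : shifts in tool mm + turn, from now; TCP coords
from h import *
import sys
from scipy.spatial.transform import Rotation as R
def go(*ts):
    s=sense(); M=R.from_quat(s["tool_rot"]).as_matrix(); a=np.degrees(np.arctan2(M[1,1],M[0,1]))
    print("t",round(s["t"],2),"tcp",s["tcp_pos"].round(4),"yaw",round(a,1),"tilt",M[:2,2].round(4),"F",s["force"].round(1),"gap",round(s["finger_gap"],3))
    for t in ts:
        print((M.T@(np.array(t[:3])-s["tcp_pos"])*1000).round(1), "turn",round((a-t[3]+180)%360-180,1))
if __name__=="__main__":
    v=np.array([float(x) for x in sys.argv[1:]]).reshape(-1,4); go(*v)
E
python3 go.py .64 -.11 .30 -1.5
```

```text
t 0.1 tcp [0.2211 0.5843 0.4038] yaw 69.3 tilt [-0.001  -0.0017] F [ 0.4 -0.3 -0.3] gap 1.002
[-637.6 -500.8  104.6] turn 70.8
```

Emit:
servo_tool([
  [[0,0,0],0,1],
])

```text
t: 0.2
tcp_pos: [0.221, 0.5842, 0.4033]
tool_rot: [0.18, 0.984, -0.001, -0.001]
force: [0.8, 0.6, -0.4]
finger_gap: 1.002
```

Emit:
servo_tool([
  [[-30,-24,0],4,1],
  [[-64,-50,0],8,0.5],
  [[-100,-78,5],13,0],
  [[-136,-106,10],18,-0.1],
  [[-172,-135,15],23,-0.1],
  [[-208,-163,20],28,-0.1],
  [[-244,-192,25],33,-0.1],
  [[-280,-220,30],38,-0.1],
])

```text
t: 1.0
tcp_pos: [0.4055, 0.2775, 0.3736]
tool_rot: [0.492, 0.871, -0.002, -0.0]
force: [0.2, 1.0, 0.9]
finger_gap: 0.448
```

```bash
python3 go.py .64 -.11 .30 -1.5
```

```text
t 1.0 tcp [0.4055 0.2775 0.3736] yaw 31.1 tilt [-0.0015 -0.0026] F [0.2 1.  0.9] gap 0.448
[-452.9    1.1   74.3] turn 32.6
```

Emit:
servo_tool([
  [[-55,0,5],4,-0.1],
  [[-115,0,15],8,-0.1],
  [[-175,0,25],12,-0.1],
  [[-235,0,35],17,-0.1],
  [[-295,0,45],21,-0.1],
  [[-355,0,55],26,-0.1],
  [[-410,0,65],30,-0.1],
  [[-453,1,74],32.6,-0.1],
])

```text
t: 1.8
tcp_pos: [0.6094, -0.0612, 0.3109]
tool_rot: [0.717, 0.697, -0.001, 0.0]
force: [1.2, 0.4, 0.1]
finger_gap: 0.45
```

```bash
python3 go.py .64 -.11 .217 -1.5; python3 - <<'E'
from h import *
s=cam("side"); i=s["image"]
p=pix(s,np.array([.64,-.11,.1])); u,v=p.astype(int)
c=i[max(0,v-100):v+60,max(0,u-110):u+110]; cv2.imwrite("pics/s1.png",cv2.resize(c,None,fx=3,fy=3,interpolation=cv2.INTER_CUBIC))
E
```

```text
t 1.8 tcp [ 0.6094 -0.0612  0.3109] yaw -1.7 tilt [-0.0018 -0.0024] F [1.2 0.4 0.1] gap 0.45
[-47.7  32.2  94. ] turn -0.2
```

View pics/s1.png

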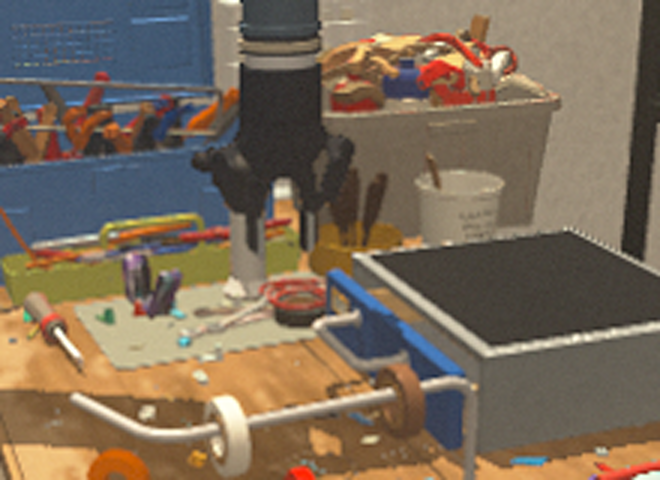

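The gripper is above and short of the handle, with fingers at (250,230)/(308,225) and the handle at (330,325)–(410,358). It still needs to go in +x and down.

Emit:
servo_tool([
  [[-25,16,0],0,-0.1],
  [[-48,31,0],0,-0.1],
  [[-48,31,0],0,-0.1],
  [[-48,31,20],0,-0.1],
  [[-48,31,40],0,-0.1],
  [[-48,31,50],0,-0.1],
  [[-48,31,50],0,-0.1],
])

```text
t: 2.55
tcp_pos: [0.6422, -0.1164, 0.2587]
tool_rot: [0.719, 0.695, -0.002, 0.003]
force: [0.6, 0.3, -0.4]
finger_gap: 0.454
```

```bash
python3 go.py .64 -.11 .215 -1.5
```

```text
t 2.55 tcp [ 0.6422 -0.1164  0.2587] yaw -1.9 tilt [ 0.0011 -0.0067] F [ 0.6  0.3 -0.4] gap 0.454
[ 6.6 -2.5 43.7] turn -0.4
```

Emit:
servo_tool([
  [[6,-2,15],0,-0.1],
  [[6,-2,30],0,-0.1],
  [[6,-2,42],0,-0.1],
  [[6,-2,44],0,-0.1],
  [[6,-2,44],0,-0.1],
  [[6,-2,44],0,-0.1],
])

```text
t: 3.15
tcp_pos: [0.6408, -0.1109, 0.2152]
tool_rot: [0.719, 0.695, -0.002, 0.003]
force: [0.5, -0.1, -0.8]
finger_gap: 0.445
```

Emit:
servo_tool([
  [[0,0,0],0,-0.6],
  [[0,0,0],0,-1],
  [[0,0,0],0,-1],
  [[0,0,0],0,-1],
  [[0,0,0],0,-1],
], force=40)

```text
t: 3.65
tcp_pos: [0.6412, -0.1111, 0.2159]
tool_rot: [0.719, 0.695, -0.001, 0.004]
force: [0.4, -0.7, 4.0]
finger_gap: 0.102
```

```bash
python3 go.py .64 -.11 .215 -1.5
```

```text
t 3.65 tcp [ 0.6412 -0.1111  0.2159] yaw -1.9 tilt [ 0.0038 -0.0078] F [ 0.4 -0.7  4. ] gap 0.102
[ 1.  -1.2  0.9] turn -0.4
```

Emit:
servo_tool([
  [[0,-8,0],0,-1],
  [[0,-28,0],0,-1],
  [[0,-50,0],0,-1],
  [[0,-75,0],0,-1],
  [[0,-100,0],0,-1],
  [[0,-120,0],0,-1],
  [[0,-130,0],0,-1],
  [[0,-130,0],0,-1],
])

```text
t: 4.45
tcp_pos: [0.5096, -0.1076, 0.2159]
tool_rot: [0.719, 0.695, -0.002, 0.004]
force: [-1.5, -5.5, 4.0]
finger_gap: 0.099
```

```bash
python3 go.py .437 -.11 .215 -1.5
```

```text
t 4.45 tcp [ 0.5096 -0.1076  0.2159] yaw -1.9 tilt [ 0.0022 -0.0093] F [-1.5 -5.5  4. ] gap 0.099
[ -4.8 -72.5   0.8] turn -0.4
```

Emit:
servo_tool([
  [[0,-15,0],0,-1],
  [[-1,-35,0],0,-1],
  [[-1,-52,0],0,-1],
  [[-1,-62,0],0,-1],
  [[-1,-68,0],0,-1],
  [[-1,-71,0],0,-1],
  [[-1,-71,0],0,-1],
])

```text
t: 5.15
tcp_pos: [0.4381, -0.1061, 0.2159]
tool_rot: [0.719, 0.695, -0.003, 0.003]
force: [-1.7, 0.9, 6.0]
finger_gap: 0.093
```

```bash
python3 go.py .434 -.11 .215 -1.5
```

```text
t 5.15 tcp [ 0.4381 -0.1061  0.2159] yaw -1.9 tilt [ 0.0006 -0.0086] F [-1.7  0.9  6. ] gap 0.093
[-4.1 -4.   0.9] turn -0.4
```

Emit:
servo_tool([
  [[0,0,0],0,-0.5],
  [[0,0,0],0,-0.2],
  [[0,0,0],0,-0.2],
  [[0,0,-20],0,-0.2],
  [[0,0,-50],0,-0.2],
  [[0,0,-90],0,0.5],
  [[0,0,-130],0,1],
  [[0,0,-145],0,1],
])

```text
t: 5.95
tcp_pos: [0.4387, -0.105, 0.3641]
tool_rot: [0.718, 0.696, -0.002, 0.006]
force: [0.1, -0.2, 0.1]
finger_gap: 0.892
```

```bash
python3 go.py .440 -.4085 .36 93.6; python3 - <<'E'
from h import *
s=cam("top"); P=cloud(s); i=s["image"]; np.savez("top1.npz",P=P,im=i)
c=i[80:300,200:420]; cv2.imwrite("pics/t1.png",cv2.resize(c,(660,600),interpolation=cv2.INTER_CUBIC))
s=cam("side"); P=cloud(s); i=s["image"]; np.savez("side1.npz",P=P,im=i)
E
```

```text
t 5.95 tcp [ 0.4387 -0.105   0.3641] yaw -1.9 tilt [ 0.006  -0.0114] F [ 0.1 -0.2  0.1] gap 0.892
[-303.2   11.1    7.6] turn -95.5
```

View pics/t1.png

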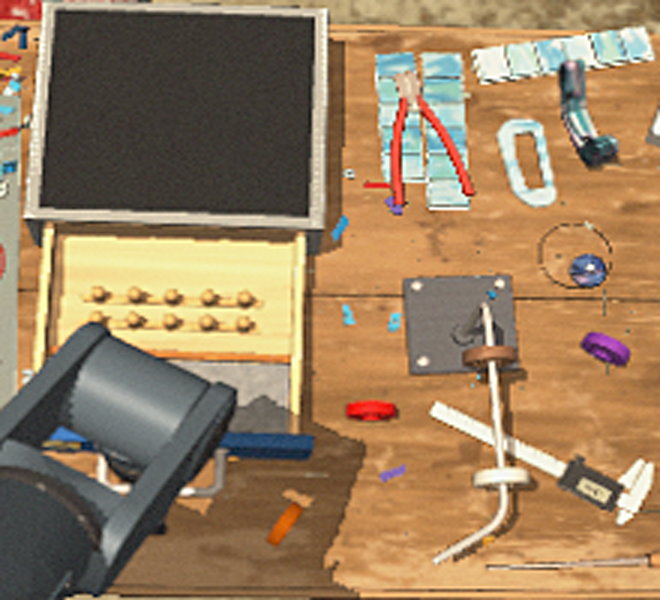

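The drawer is out. The peg rows are at crop (100..246, 295..299) and (97..244, 319..326), and both wheels are still on the bar. I'll cast the peg tops to world positions.

```bash
python3 - <<'E'
from h import *
s=cam("top")
for r in ([(100,295),(136,296),(172,297),(209,298),(246,299)],[(97,319),(134,321),(170,322),(207,324),(244,326)]):
    print([onz(s,200+u/3,80+v/2.727,.05)[:2].round(4).tolist() for u,v in r])
hx=np.array([.4381,-.1061]); a=-.0246
for x,y in((201,-18),(201,18),(201,0),(107,0)): print(x,y,hx+np.array([x-a*y*1,y+a*x])/1000)
P=np.load("side1.npz")["P"]; m=np.isfinite(P[...,0])&(abs(P[...,0]-.639)<.04)&(abs(P[...,1]+.11)<.12)&(P[...,2]>.044)&(P[...,2]<.07)
q=P[m]; print("side pegs",len(q))
for y in np.arange(-.2,0,.012):
    b=q[abs(q[:,1]-y)<.006]; print(round(y,3),len(b),b.mean(0).round(4) if len(b) else "")
E
```

```text
[[0.6466, -0.0398], [0.6461, -0.0751], [0.6455, -0.1102], [0.645, -0.1463], [0.6445, -0.1824]]
[[0.6198, -0.0379], [0.6182, -0.074], [0.6177, -0.109], [0.6161, -0.1449], [0.6145, -0.1809]]
201 -18 [ 0.6386572 -0.1290446]
201 18 [ 0.6395428 -0.0930446]
201 0 [ 0.6391    -0.1110446]
107 0 [ 0.5451    -0.1087322]
side pegs 175
-0.2 0 
-0.188 20 [ 0.6274 -0.1854  0.0484]
-0.176 3 [ 0.6316 -0.18    0.0499]
-0.164 0 
-0.152 25 [ 0.6376 -0.1498  0.0483]
-0.14 5 [ 0.6344 -0.1445  0.0475]
-0.128 0 
-0.116 23 [ 0.6414 -0.1152  0.048 ]
-0.104 9 [ 0.6338 -0.1082  0.0477]
-0.092 0 
-0.08 25 [ 0.6418 -0.0781  0.0481]
-0.068 1 [ 0.6232 -0.0731  0.0499]
-0.056 0 
-0.044 23 [ 0.6408 -0.0422  0.0482]
-0.032 3 [ 0.6418 -0.0363  0.0467]
-0.02 0 
-0.008 0
```

Emit:
servo_tool([
  [[-30,0,0],-8,1],
  [[-70,3,0],-16,1],
  [[-110,5,0],-24,1],
  [[-150,8,0],-32,1],
  [[-190,10,0],-40,1],
  [[-230,11,0],-48,1],
  [[-270,11,0],-56,1],
  [[-303,11,0],-64,1],
])

```text
t: 6.9
tcp_pos: [0.4386, -0.41, 0.3617]
tool_rot: [0.239, 0.971, -0.003, 0.001]
force: [1.1, 0.5, -0.5]
finger_gap: 1.002
```

```bash
python3 go.py .440 -.4085 .36 93.6
```

```text
t 6.9 tcp [ 0.4386 -0.41    0.3617] yaw 62.4 tilt [ 0.0004 -0.0067] F [ 1.1  0.5 -0.5] gap 1.002
[-0.6  2.   1.7] turn -31.2
```

Emit:
servo_tool([
  [[0,1,0],-8,1],
  [[0,1,0],-16,1],
  [[0,1,0],-24,1],
  [[-1,2,0],-31,1],
  [[-1,2,0],-31,1],
  [[-1,2,0],-31,1],
])

```text
t: 7.5
tcp_pos: [0.4402, -0.4084, 0.3598]
tool_rot: [-0.028, 1.0, -0.002, -0.001]
force: [-0.0, 0.1, -0.2]
finger_gap: 0.998
```

```bash
python3 go.py .440 -.4085 .36 93.6; python3 - <<'E'
from h import *
for f in("side1","side0","top1"):
    P=np.load(f+".npz")["P"]; ok=np.isfinite(P[...,0])&(P[...,0]>.33)&(P[...,0]<.63)&(P[...,1]<-.33)&(P[...,1]>-.45)
    q=P[ok&(P[...,2]>.145)&(P[...,2]<.165)]; print(f)
    for x in np.arange(.35,.62,.02):
        b=q[abs(q[:,0]-x)<.01]; 
        if len(b): print(round(x,2),len(b),np.median(b,0).round(4))
    for x0,x1 in((.42,.465),(.54,.59)):
        w=P[ok&(P[...,2]>.16)&(P[...,0]>x0)&(P[...,0]<x1)&(P[...,2]<.18)]; print(" wheel top",len(w),w.mean(0).round(4),np.percentile(w,[2,98],0).round(4).tolist())
        w=P[ok&(P[...,2]>.115)&(P[...,2]<.14)&(P[...,0]>x0)&(P[...,0]<x1)]; print(" wheel low",len(w),np.percentile(w,[2,50,98],0).round(4).tolist() if len(w) else "")
s=cam("side"); i=s["image"]; 
u,v=pix(s,np.array([.44,-.41,.17])).astype(int); c=i[v-100:v+50,u-80:u+120]; cv2.imwrite("pics/s2.png",cv2.resize(c,None,fx=4,fy=4,interpolation=cv2.INTER_CUBIC))
E
```

```text
t 7.5 tcp [ 0.4402 -0.4084  0.3598] yaw 93.3 tilt [-0.0017 -0.004 ] F [-0.   0.1 -0.2] gap 0.998
[ 0.2 -0.1 -0.2] turn -0.3
side1
0.35 6 [ 0.3591 -0.3534  0.1575]
0.37 62 [ 0.3704 -0.368   0.1555]
0.39 65 [ 0.3895 -0.3967  0.1512]
0.41 48 [ 0.41   -0.4121  0.1501]
0.43 115 [ 0.4364 -0.4143  0.152 ]
0.45 79 [ 0.4458 -0.4297  0.1555]
0.47 41 [ 0.4697 -0.4117  0.1504]
0.49 40 [ 0.4899 -0.4105  0.1502]
0.51 43 [ 0.5095 -0.4094  0.1496]
0.53 38 [ 0.5306 -0.4074  0.15  ]
0.55 121 [ 0.5567 -0.4067  0.1526]
0.57 63 [ 0.5651 -0.4226  0.1557]
0.59 36 [ 0.5903 -0.4044  0.1501]
0.61 20 [ 0.6052 -0.4031  0.149 ]
 wheel top 73 [ 0.4418 -0.4169  0.1644] [[0.4361, -0.4279, 0.1607], [0.4489, -0.4004, 0.168]]
 wheel low 107 [[0.4356, -0.4355, 0.1211], [0.438, -0.4207, 0.1323], [0.4495, -0.3966, 0.1394]]
 wheel top 67 [ 0.5616 -0.4087  0.1642] [[0.5562, -0.4223, 0.1601], [0.5691, -0.3919, 0.1677]]
 wheel low 122 [[0.5553, -0.4276, 0.1207], [0.5582, -0.4093, 0.1319], [0.5687, -0.3881, 0.1391]]
side0
0.35 5 [ 0.3588 -0.3533  0.1564]
0.37 62 [ 0.3702 -0.3672  0.1557]
0.39 66 [ 0.3893 -0.3958  0.1513]
0.41
[... 913 characters left out ...]
4079  0.1564]
0.45 34 [ 0.4451 -0.4083  0.1582]
0.47 24 [ 0.4695 -0.4066  0.151 ]
0.49 22 [ 0.4893 -0.4051  0.1516]
0.51 23 [ 0.5091 -0.4049  0.1522]
0.53 21 [ 0.5311 -0.4025  0.1529]
0.55 61 [ 0.5547 -0.4008  0.156 ]
0.57 40 [ 0.5645 -0.4005  0.1593]
0.59 21 [ 0.5892 -0.3995  0.1515]
0.61 13 [ 0.6066 -0.3993  0.148 ]
 wheel top 69 [ 0.4407 -0.4074  0.1658] [[0.434, -0.4255, 0.1609], [0.4477, -0.3891, 0.1714]]
 wheel low 12 [[0.4332, -0.4284, 0.1273], [0.4349, -0.4043, 0.1307], [0.4369, -0.3945, 0.1388]]
 wheel top 64 [ 0.5606 -0.4012  0.1649] [[0.5539, -0.4184, 0.1604], [0.5674, -0.3823, 0.1711]]
 wheel low 20 [[0.5533, -0.4164, 0.1185], [0.5548, -0.3979, 0.1335], [0.5576, -0.3826, 0.1396]]
```

View pics/s2.png

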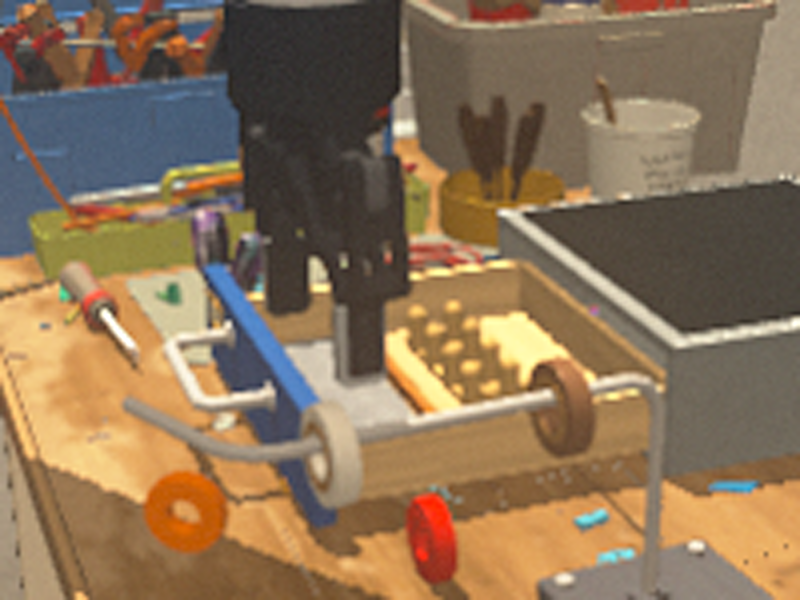

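In the side view the gripper stands over the bar near the white wheel (335,455). The brown wheel is at (562,405), and the drawer rack is clear. I'll descend on the white wheel.

Emit:
servo_tool([
  [[-1,-1.5,10],0,1],
  [[-1.5,-1.5,25],0,1],
  [[-1.5,-1.5,40],0,1],
  [[-1.5,-1.5,52],0,1],
  [[-1.5,-1.5,60],0,1],
  [[-1.5,-1.5,61],0,1],
  [[-1.5,-1.5,61],0,1],
], force=22)

```text
t: 8.25
tcp_pos: [0.4418, -0.4103, 0.2991]
tool_rot: [-0.028, 1.0, -0.002, -0.001]
force: [0.2, -0.2, -0.3]
finger_gap: 1.0
```

```bash
python3 go.py .4415 -.410 .299 93.5
```

```text
t 8.25 tcp [ 0.4418 -0.4103  0.2991] yaw 93.3 tilt [-0.0013 -0.0045] F [ 0.2 -0.2 -0.3] gap 1.0
[0.3 0.3 0.1] turn -0.2
```

Emit:
servo_tool([
  [[0,0,0],0,0.5],
  [[0,0,0],0,0.3],
  [[0,0,0],0,0.2],
  [[0,0,0],0,0.1],
  [[0,0,0],0,0],
  [[0,0,0],0,0],
  [[0,0,0],0,0],
], force=22)

```text
t: 8.95
tcp_pos: [0.4419, -0.4104, 0.2999]
tool_rot: [-0.028, 1.0, -0.003, -0.0]
force: [-0.1, 0.8, 5.1]
finger_gap: 0.582
```

```bash
python3 go.py .4415 -.410 .305 93.5; python3 - <<'E'
from h import *
s=cam("side"); i=s["image"]; 
u,v=pix(s,np.array([.44,-.41,.15])).astype(int); c=i[v-50:v+30,u-60:u+60]; cv2.imwrite("pics/s3.png",cv2.resize(c,None,fx=5,fy=5,interpolation=cv2.INTER_CUBIC))
E
```

```text
t 8.95 tcp [ 0.4419 -0.4104  0.2999] yaw 93.3 tilt [-0.0006 -0.0054] F [-0.1  0.8  5.1] gap 0.582
[ 0.4  0.4 -5.1] turn -0.2
```

View pics/s3.png

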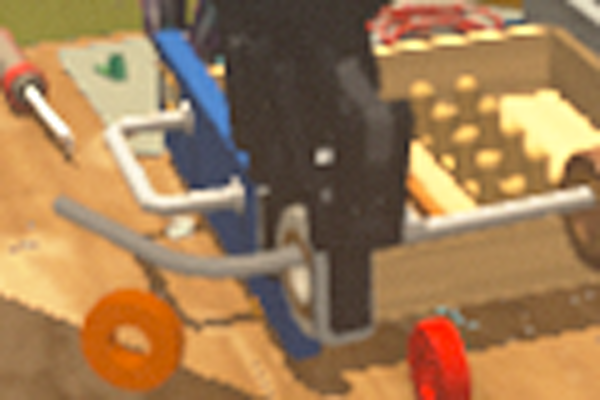

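Gripped at gap 49.5 mm, with the wheel between the fingers at (300,260) and the bar passing through it. I'll lift 6 mm to centre the bore on the bar.

Emit:
servo_tool([
  [[0,0,-2],0,0],
  [[0,0,-4],0,0],
  [[0,0,-6],0,0],
  [[0,0,-6],0,0],
  [[0,0,-6],0,0],
])

```text
t: 9.5
tcp_pos: [0.4419, -0.4103, 0.3057]
tool_rot: [-0.028, 1.0, -0.003, -0.0]
force: [0.4, -0.4, -0.1]
finger_gap: 0.582
```

```bash
cat > path.py <<'E'
# remaining bar path from a start (TCP) for wheel; prints tool-frame rows
from h import *
from scipy.spatial.transform import Rotation as R
import sys
Oxy=np.array([.617,-.3992]); yaw=.0605; zt=float(sys.argv[1]); dx,dy=float(sys.argv[2])/1000,float(sys.argv[3])/1000
C,S=np.cos(yaw),np.sin(yaw); Q=np.array([[C,-S],[S,C]])
def at(l): # l: mm arc length past bend start (negative before); xy, turn deg, rise
    L=.035*np.pi/3; l=l/1000
    if l<0: p=(-.2-l,0);th=0;r=0
    elif l<L: th=l/.035; p=(-.2-.035*np.sin(th),.035*(1-np.cos(th))); r=0
    else:
        th=np.pi/3; k=l-L; p=(-.2303-.5*k,.0175+.866*k); r=8/55*min(k,.055) if k>0 else 0
    return Oxy+Q@np.array(p)+[dx,dy],np.degrees(th),r
s=sense(); M=R.from_quat(s["tool_rot"]).as_matrix(); a=np.degrees(np.arctan2(M[1,1],M[0,1])); T=s["tcp_pos"]
print("t",s["t"],"tcp",T.round(4),"yaw",a.round(1),"F",s["force"].round(1),"gap",s["finger_gap"].round(3))
for l in map(float,sys.argv[4:]):
    p,th,r=at(l); w=np.r_[p,zt+r]; print(l,(M.T@(w-T)*1000).round(1),round(a-(np.degrees(yaw)+90-th),1),w.round(4))
E
python3 path.py .306 0 0 -24 -20 -12 -6 0 6 12 18 24 30 36.6 42 50 60 70 80 90 100 110 120
```

```text
Traceback (most recent call last):
  File "path.py", line 15, in <module>
    print("t",s["t"],"tcp",T.round(4),"yaw",a.round(1),"F",s["force"].round(1),"gap",s["finger_gap"].round(3))
                                                                                     ^^^^^^^^^^^^^^^^^^^^^
AttributeError: 'float' object has no attribute 'round'
```

```bash
sed -i 's/s\["finger_gap"\].round(3)/s["finger_gap"]/' path.py
python3 path.py .306 0 0 -24 -16 -8 0 6 12 18 24 30 36.6 42 50 60
```

```text
t 9.5 tcp [ 0.4419 -0.4103  0.3057] yaw 93.3 F [ 0.4 -0.4 -0.1] gap 0.5817923656414733
-24.0 [ 0.6  0.5 -0.3] -0.2 [ 0.4413 -0.4098  0.306 ]
-16.0 [ 8.6  0.5 -0.3] -0.2 [ 0.4333 -0.4103  0.306 ]
-8.0 [16.6  0.4 -0.3] -0.2 [ 0.4254 -0.4108  0.306 ]
0.0 [24.6  0.4 -0.3] -0.2 [ 0.4174 -0.4113  0.306 ]
6.0 [30.5  0.9 -0.3] 9.6 [ 0.4114 -0.4111  0.306 ]
12.0 [36.3  2.4 -0.3] 19.4 [ 0.4055 -0.41    0.306 ]
18.0 [41.8  4.9 -0.3] 29.3 [ 0.3999 -0.4078  0.306 ]
24.0 [46.7  8.3 -0.3] 39.1 [ 0.3948 -0.4047  0.306 ]
30.0 [51.1 12.4 -0.3] 48.9 [ 0.3902 -0.4008  0.306 ]
36.6 [54.9 17.8 -0.3] 59.7 [ 0.3861 -0.3957  0.306 ]
42.0 [57.6 22.4 -1.1] 59.8 [ 0.3831 -0.3912  0.3068]
50.0 [61.6 29.3 -2.3] 59.8 [ 0.3787 -0.3845  0.3079]
60.0 [66.7 38.  -3.8] 59.8 [ 0.3732 -0.3762  0.3094]
```

Emit:
servo_tool([
  [[8,0.5,-0.5],0,0],
  [[16,0.5,-0.5],0,0],
  [[24,0.5,-0.5],0,0],
  [[27.5,0.6,-0.5],4.5,0],
  [[30.5,1,-0.5],9.5,0],
  [[33.5,1.5,-0.5],14.5,0],
  [[36.3,2.4,-0.5],19.5,0],
  [[36.3,2.4,-0.5],19.5,0],
])

```text
t: 10.3
tcp_pos: [0.4045, -0.41, 0.3062]
tool_rot: [0.142, 0.99, -0.002, -0.0]
force: [-0.1, 0.2, -1.3]
finger_gap: 0.582
```

```bash
python3 path.py .306 0 0 12 15 18 21 24 27 30 33 36.6 42 50 60 70 80 90 100 110
```

```text
t 10.3 tcp [ 0.4045 -0.41    0.3062] yaw 73.7 F [-0.1  0.2 -1.3] gap 0.5822005364744886
12.0 [-0.9  0.3  0.2] -0.1 [ 0.4055 -0.41    0.306 ]
15.0 [2.1 0.4 0.2] 4.8 [ 0.4027 -0.409   0.306 ]
18.0 [5.1 0.8 0.2] 9.7 [ 0.3999 -0.4078  0.306 ]
21.0 [8.  1.4 0.2] 14.6 [ 0.3973 -0.4064  0.306 ]
24.0 [10.8  2.3  0.2] 19.5 [ 0.3948 -0.4047  0.306 ]
27.0 [13.6  3.4  0.2] 24.5 [ 0.3924 -0.4029  0.306 ]
30.0 [16.3  4.8  0.2] 29.4 [ 0.3902 -0.4008  0.306 ]
33.0 [18.9  6.3  0.2] 34.3 [ 0.3882 -0.3986  0.306 ]
36.6 [21.7  8.5  0.2] 40.2 [ 0.3861 -0.3957  0.306 ]
42.0 [25.8 12.  -0.6] 40.3 [ 0.3831 -0.3912  0.3068]
50.0 [31.9 17.2 -1.8] 40.3 [ 0.3787 -0.3845  0.3079]
60.0 [39.6 23.6 -3.3] 40.3 [ 0.3732 -0.3762  0.3094]
70.0 [47.2 30.1 -4.8] 40.3 [ 0.3677 -0.3678  0.3109]
80.0 [54.8 36.5 -6.3] 40.3 [ 0.3622 -0.3595  0.3123]
90.0 [62.5 43.  -7.8] 40.3 [ 0.3566 -0.3512  0.3138]
100.0 [70.1 49.4 -8. ] 40.3 [ 0.3511 -0.3428  0.314 ]
110.0 [77.7 55.9 -8.1] 40.3 [ 0.3456 -0.3345  0.314 ]
```

```bash
python3 path.py .307 2 1 15 18 21 24 27 30 33 36.6 42 50 60
```

```text
t 10.3 tcp [ 0.4045 -0.41    0.3062] yaw 73.7 F [-0.1  0.2 -1.3] gap 0.5822005364744886
15.0 [ 0.4  1.9 -0.8] 4.8 [ 0.4047 -0.408   0.307 ]
18.0 [ 3.4  2.3 -0.8] 9.7 [ 0.4019 -0.4068  0.307 ]
21.0 [ 6.3  2.9 -0.8] 14.6 [ 0.3993 -0.4054  0.307 ]
24.0 [ 9.2  3.8 -0.8] 19.5 [ 0.3968 -0.4037  0.307 ]
27.0 [12.   4.9 -0.8] 24.5 [ 0.3944 -0.4019  0.307 ]
30.0 [14.7  6.3 -0.8] 29.4 [ 0.3922 -0.3998  0.307 ]
33.0 [17.2  7.8 -0.8] 34.3 [ 0.3902 -0.3976  0.307 ]
36.6 [20.1 10.  -0.9] 40.2 [ 0.3881 -0.3947  0.307 ]
42.0 [24.2 13.5 -1.6] 40.3 [ 0.3851 -0.3902  0.3078]
50.0 [30.3 18.7 -2.8] 40.3 [ 0.3807 -0.3835  0.3089]
60.0 [37.9 25.1 -4.3] 40.3 [ 0.3752 -0.3752  0.3104]
```

Emit:
servo_tool([
  [[1,2,-0.8],5,0],
  [[3.4,2.4,-0.8],10,0],
  [[6.3,3,-0.8],15,0],
  [[9.2,4,-0.8],20,0],
  [[12,5,-0.8],25,0],
  [[14.7,6.4,-0.8],30,0],
  [[17.2,8,-0.8],35,0],
  [[17.2,8,-0.8],35,0],
])

```text
t: 11.1
tcp_pos: [0.3898, -0.3972, 0.307]
tool_rot: [0.432, 0.902, -0.002, 0.0]
force: [0.0, -0.3, -0.9]
finger_gap: 0.582
```

```bash
python3 path.py .307 2 1 33 36.6 42 50 60 70 80 90 100 110 120 ; python3 - <<'E'
from h import *
a=cam("top"); i=a["image"]
u,v=pix(a,np.array([.39,-.40,.15])).astype(int); c=i[v-30:v+30,u-40:u+40]
s=cam("side"); j=s["image"]; u,v=pix(s,np.array([.39,-.40,.15])).astype(int); d=j[v-30:v+30,u-40:u+40]
cv2.imwrite("pics/b1.png",cv2.resize(np.hstack([c,d]),None,fx=5,fy=5,interpolation=cv2.INTER_CUBIC))
E
```

```text
t 11.1 tcp [ 0.3898 -0.3972  0.307 ] yaw 38.8 F [ 0.  -0.3 -0.9] gap 0.5824593009915832
33.0 [-0.5  0.1 -0. ] -0.6 [ 0.3902 -0.3976  0.307 ]
36.6 [ 3.1  0.2 -0. ] 5.3 [ 0.3881 -0.3947  0.307 ]
42.0 [ 8.4  0.7 -0.8] 5.3 [ 0.3851 -0.3902  0.3078]
50.0 [16.4  1.5 -2. ] 5.3 [ 0.3807 -0.3835  0.3089]
60.0 [26.3  2.4 -3.5] 5.3 [ 0.3752 -0.3752  0.3104]
70.0 [36.3  3.3 -5. ] 5.3 [ 0.3697 -0.3668  0.3119]
80.0 [46.3  4.3 -6.4] 5.3 [ 0.3642 -0.3585  0.3133]
90.0 [56.2  5.2 -7.9] 5.3 [ 0.3586 -0.3502  0.3148]
100.0 [66.2  6.1 -8.2] 5.3 [ 0.3531 -0.3418  0.315 ]
110.0 [76.1  7.  -8.2] 5.3 [ 0.3476 -0.3335  0.315 ]
120.0 [86.1  8.  -8.2] 5.3 [ 0.3421 -0.3251  0.315 ]
```

View pics/b1.png

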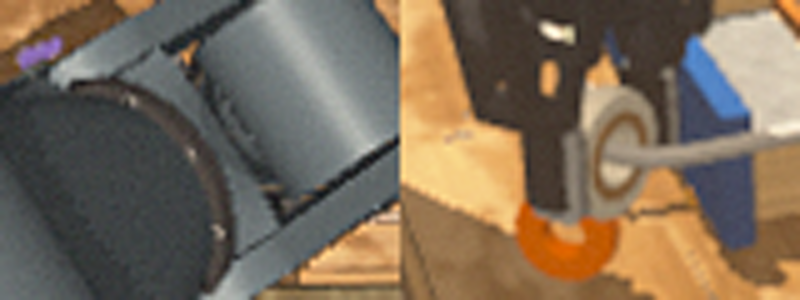

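In the side half the bar enters the bore near its centre (625,155), with no contact force. I continue along the leg.

Emit:
servo_tool([
  [[3,0.2,0],5,0],
  [[8.4,0.7,-0.8],5.3,0],
  [[14,1.2,-1.7],5.3,0],
  [[20,1.8,-2.6],5.3,0],
  [[26,2.4,-3.5],5.3,0],
  [[33,3,-4.5],5.3,0],
  [[40,3.7,-5.5],5.3,0],
  [[46,4.3,-6.5],5.3,0],
])

```text
t: 12.0
tcp_pos: [0.3642, -0.3584, 0.3135]
tool_rot: [0.473, 0.881, -0.002, 0.0]
force: [1.1, -0.2, -1.1]
finger_gap: 0.585
```

```bash
python3 path.py .307 2 1 70 80 90 100 110 120 130
```

```text
t 12.0 tcp [ 0.3642 -0.3584  0.3135] yaw 33.6 F [ 1.1 -0.2 -1.1] gap 0.584637636145831
70.0 [-10.   -0.1   1.7] 0.1 [ 0.3697 -0.3668  0.3119]
80.0 [-0.  -0.1  0.2] 0.1 [ 0.3642 -0.3585  0.3133]
90.0 [ 9.9 -0.1 -1.3] 0.1 [ 0.3586 -0.3502  0.3148]
100.0 [19.9 -0.1 -1.6] 0.1 [ 0.3531 -0.3418  0.315 ]
110.0 [29.9 -0.1 -1.6] 0.1 [ 0.3476 -0.3335  0.315 ]
120.0 [39.9 -0.  -1.6] 0.1 [ 0.3421 -0.3251  0.315 ]
130.0 [49.9 -0.  -1.7] 0.1 [ 0.3366 -0.3168  0.315 ]
```

Emit:
servo_tool([
  [[5,0,-0.7],0,0],
  [[11,0,-1.4],0,0],
  [[18,0,-2],0,0],
  [[25,0,-2],0,0],
  [[33,0,-2],0,0],
  [[42,0,-3],0,0],
  [[50,0,-10],0,0],
  [[50,0,-30],0,0],
])

```text
t: 12.8
tcp_pos: [0.3354, -0.3147, 0.3425]
tool_rot: [0.473, 0.881, -0.001, -0.002]
force: [-0.6, -0.1, -0.8]
finger_gap: 0.579
```

```bash
python3 go.py .45 -.15 .37 -1.4 .639 -.129 .37 -1.4; python3 - <<'E'
from h import *
s=cam("side"); j=s["image"]; u,v=pix(s,np.array([.35,-.33,.18])).astype(int); d=j[v-50:v+50,u-60:u+60]
cv2.imwrite("pics/b2.png",cv2.resize(d,None,fx=4,fy=4,interpolation=cv2.INTER_CUBIC))
E
```

```text
t 12.8 tcp [ 0.3354 -0.3147  0.3425] yaw 33.6 tilt [-0.0048  0.0008] F [-0.6 -0.1 -0.8] gap 0.579
[ 73.9 186.5 -27.9] turn 35.0
[-13.2 355.5 -28.8] turn 35.0
```

View pics/b2.png

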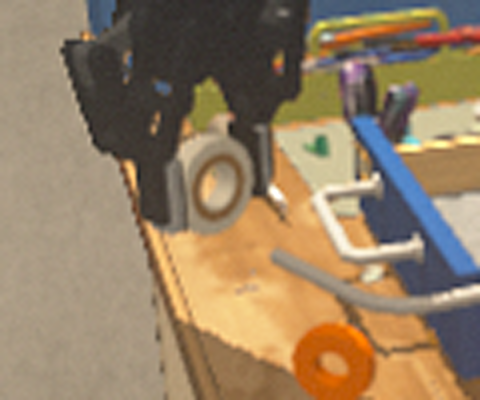

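The white wheel is held clear of the bar, wheel at (213,183) and bar tip at (275,257). Next I move over the drawer.

Emit:
servo_tool([
  [[0,35,-10],5,0],
  [[0,80,-20],12,0],
  [[-2,125,-25],19,0],
  [[-4,170,-28],25,0],
  [[-6,215,-28],30,0],
  [[-9,260,-28],35,0],
  [[-11,305,-28],35,0],
  [[-13,340,-28],35,0],
])

```text
t: 13.65
tcp_pos: [0.6286, -0.1368, 0.3731]
tool_rot: [0.715, 0.699, -0.002, 0.003]
force: [0.1, -0.7, -0.3]
finger_gap: 0.584
```

```bash
python3 go.py .638 -.129 .275 -1.4
```

```text
t 13.65 tcp [ 0.6286 -0.1368  0.3731] yaw -1.3 tilt [ 0.0015 -0.0069] F [ 0.1 -0.7 -0.3] gap 0.584
[ 8.6  9.  98. ] turn 0.1
```

Emit:
servo_tool([
  [[5,5,15],0,0],
  [[9,9,35],0,0],
  [[9.5,9,55],0,0],
  [[9.5,9,75],0,0],
  [[9.5,9,90],0,0],
  [[9.5,9,98],0,0],
  [[9.5,9,98],0,0],
  [[9.5,9,98],0,0],
])

```text
t: 14.45
tcp_pos: [0.6382, -0.1284, 0.2755]
tool_rot: [0.715, 0.699, -0.002, 0.003]
force: [0.8, -0.3, -0.1]
finger_gap: 0.577
```

```bash
python3 go.py .638 -.128 .205 -1.4; python3 - <<'E'
from h import *
s=cam("side"); j=s["image"]; u,v=pix(s,np.array([.638,-.13,.08])).astype(int); d=j[v-45:v+45,u-60:u+60]
cv2.imwrite("pics/b3.png",cv2.resize(d,None,fx=6,fy=6,interpolation=cv2.INTER_CUBIC))
P=cloud(s); print(v,u)
q=P[v-40:v+40,u-60:u+60].reshape(-1,3)
w=q[(q[:,2]>.085)&(q[:,2]<.14)&(abs(q[:,0]-.638)<.022)&(abs(q[:,1]+.128)<.03)]; print(len(w),np.percentile(w,[3,50,97],0).round(4))
m=(abs(q[:,0]-.632)<.035)&(abs(q[:,1]+.11)<.1)&(q[:,2]>.04)&(q[:,2]<.058); q=q[m]
for y in(-.18,-.145,-.11,-.075,-.04):
    b=q[abs(q[:,1]-y-.002)<.013]; print(y,len(b),np.percentile(b,[5,50,95],0).round(4).tolist() if len(b) else "")
E
```

```text
t 14.45 tcp [ 0.6382 -0.1284  0.2755] yaw -1.3 tilt [ 0.0024 -0.0073] F [ 0.8 -0.3 -0.1] gap 0.577
[ 0.9 -0.3 70.5] turn 0.1
212 305
204 [[ 0.6189 -0.1413  0.0963]
 [ 0.6382 -0.1378  0.1176]
 [ 0.6582 -0.1302  0.1384]]
-0.18 27 [[0.6187, -0.1897, 0.0433], [0.6245, -0.1839, 0.0479], [0.6461, -0.1803, 0.0518]]
-0.145 42 [[0.6206, -0.154, 0.0414], [0.6314, -0.1496, 0.0466], [0.6556, -0.1441, 0.0511]]
-0.11 42 [[0.6208, -0.1178, 0.0412], [0.6306, -0.1135, 0.0467], [0.6558, -0.1093, 0.0515]]
-0.075 37 [[0.6209, -0.0819, 0.0415], [0.6485, -0.0784, 0.0464], [0.6585, -0.0746, 0.0513]]
-0.04 38 [[0.6223, -0.0457, 0.0409], [0.6407, -0.0425, 0.0461], [0.6598, -0.0374, 0.0517]]
```

View pics/b3.png

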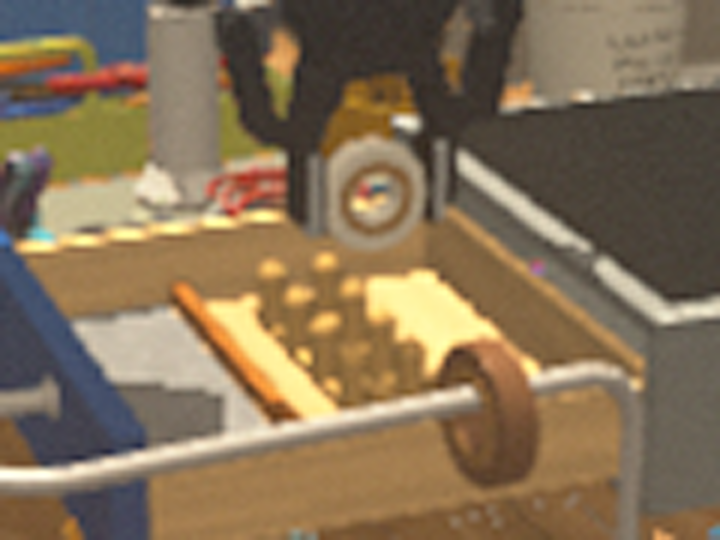

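Wheel (375,195) hangs over the rack with the peg gaps below. In the same camera it is about 1–2 mm too far to −y, so I correct +1 mm and descend.

Emit:
servo_tool([
  [[1.5,0,8],0,0],
  [[1.5,0,18],0,0],
  [[1.5,0,28],0,0],
  [[1.5,0,36],0,0],
  [[1.5,0,42],0,0],
  [[1.5,0,47],0,0],
  [[1.5,0,52],0,0],
  [[1.5,0,52],0,0],
])

```text
t: 15.3
tcp_pos: [0.6383, -0.1273, 0.2231]
tool_rot: [0.715, 0.699, -0.002, 0.003]
force: [0.3, 0.2, -0.2]
finger_gap: 0.581
```

Emit:
servo_tool([
  [[0,0,3],0,0],
  [[0,0,6],0,0],
  [[0,0,9],0,0],
  [[0,0,12],0,0],
  [[0,0,12],0,0],
])

```text
t: 15.8
tcp_pos: [0.6382, -0.1273, 0.2106]
tool_rot: [0.715, 0.699, -0.002, 0.003]
force: [0.6, 0.2, -0.2]
finger_gap: 0.581
```

```bash
python3 go.py .638 -.128 .205 -1.4; python3 - <<'E'
from h import *
s=cam("side"); j=s["image"]; u,v=pix(s,np.array([.638,-.13,.06])).astype(int); d=j[v-40:v+35,u-60:u+60]
cv2.imwrite("pics/b4.png",cv2.resize(d,None,fx=6,fy=6,interpolation=cv2.INTER_CUBIC))
E
```

```text
t 15.8 tcp [ 0.6382 -0.1273  0.2106] yaw -1.3 tilt [ 0.0011 -0.0068] F [ 0.6  0.2 -0.2] gap 0.581
[-0.7 -0.1  5.6] turn 0.1
```

View pics/b4.png

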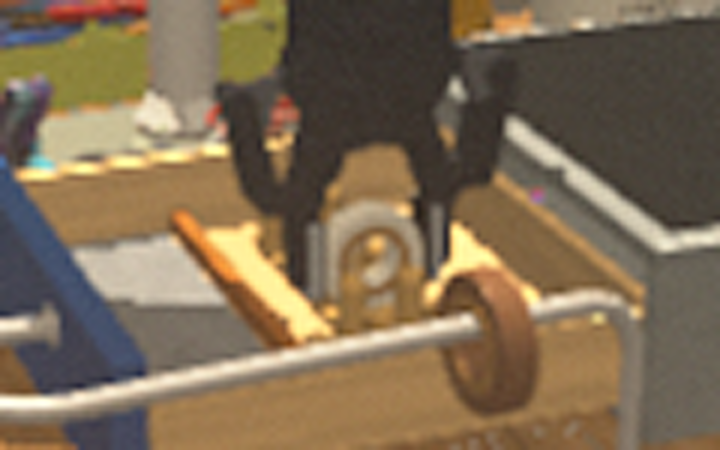

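The wheel (375,250) is between the pegs, with the front peg showing before its bore and no contact. I lower in 1 mm rows.

Emit:
servo_tool([
  [[0,0,1],0,0],
  [[0,0,2],0,0],
  [[0,0,3],0,0],
  [[0,0,4],0,0],
  [[0,0,4],0,0],
])

```text
t: 16.35
tcp_pos: [0.6382, -0.1273, 0.2067]
tool_rot: [0.715, 0.699, -0.002, 0.003]
force: [-0.1, 0.4, -0.5]
finger_gap: 0.58
```

Emit:
servo_tool([
  [[0,0,0.7],0,0],
  [[0,0,1.4],0,0],
  [[0,0,1.4],0,0],
])

```text
t: 16.65
tcp_pos: [0.6383, -0.1274, 0.2053]
tool_rot: [0.715, 0.699, -0.002, 0.003]
force: [0.7, 0.2, 0.0]
finger_gap: 0.581
```

Emit:
servo_tool([
  [[0,0,0.7],0,0],
  [[0,0,1.4],0,0],
  [[0,0,1.4],0,0],
])

```text
t: 16.95
tcp_pos: [0.6387, -0.1275, 0.2045]
tool_rot: [0.715, 0.699, -0.001, 0.004]
force: [0.4, 0.4, 3.0]
finger_gap: 0.579
```

Emit:
servo_tool([
  [[0,0,0.7],0,0],
  [[0,0,1.4],0,0],
  [[0,0,1.4],0,0],
])

```text
t: 17.25
tcp_pos: [0.6388, -0.1275, 0.2042]
tool_rot: [0.715, 0.699, -0.001, 0.004]
force: [-1.0, 0.4, 8.2]
finger_gap: 0.582
```

Emit:
servo_tool([
  [[0,0,0],0,0.22],
  [[0,0,0],0,0.3],
  [[0,0,0],0,0.33],
  [[0,0,0],0,0.33],
  [[0,0,-3],0,0.33],
  [[0,0,-8],0,0.36],
  [[0,0,-16],0,0.4],
  [[0,0,-25],0,0.4],
])

```text
t: 18.05
tcp_pos: [0.6388, -0.1273, 0.2299]
tool_rot: [0.715, 0.699, -0.001, 0.004]
force: [0.3, 0.3, -0.0]
finger_gap: 0.701
```

Emit:
servo_tool([
  [[0,0,-20],0,0.5],
  [[0,0,-50],0,0.8],
  [[0,0,-90],0,1],
  [[0,0,-130],0,1],
  [[0,0,-145],0,1],
])

```text
t: 18.55
tcp_pos: [0.6391, -0.1264, 0.3809]
tool_rot: [0.715, 0.699, 0.001, 0.008]
force: [0.3, -0.1, -0.3]
finger_gap: 0.998
```

```bash
python3 go.py .561 -.403 .37 93.5; python3 - <<'E'
from h import *
s=cam("side"); j=s["image"]; u,v=pix(s,np.array([.638,-.13,.06])).astype(int); d=j[v-40:v+35,u-60:u+60]
cv2.imwrite("pics/b5.png",cv2.resize(d,None,fx=6,fy=6,interpolation=cv2.INTER_CUBIC))
P=cloud(s); q=P.reshape(-1,3); hs=cv2.cvtColor(j,cv2.COLOR_BGR2HSV).reshape(-1,3)
m=(abs(q[:,0]-.638)<.035)&(abs(q[:,1]+.13)<.03)&(q[:,2]>.055)&(q[:,2]<.09); w=q[m]; print(len(w),np.percentile(w,[3,50,97],0).round(4).tolist() if len(w) else "")
E
```

```text
t 18.55 tcp [ 0.6391 -0.1264  0.3809] yaw -1.3 tilt [ 0.0124 -0.011 ] F [ 0.3 -0.1 -0.3] gap 0.998
[-278.2  -71.9   13. ] turn -94.8
92 [[0.6198, -0.1401, 0.0563], [0.6378, -0.1371, 0.0633], [0.6583, -0.1277, 0.0717]]
```

View pics/b5.png

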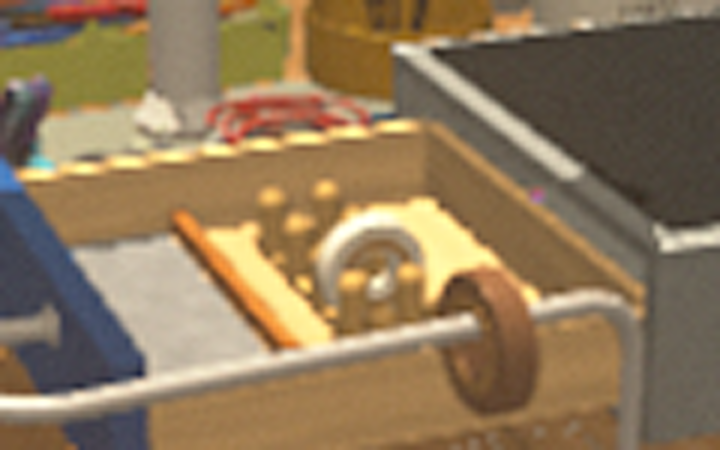

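The white wheel stands in its slot (370,265), between pegs. Now the brown one.

Emit:
servo_tool([
  [[-25,-6,0],-7,1],
  [[-65,-17,2],-15,1],
  [[-105,-28,4],-23,1],
  [[-145,-38,6],-31,1],
  [[-185,-48,8],-39,1],
  [[-220,-57,10],-47,1],
  [[-255,-66,12],-55,1],
  [[-278,-72,13],-63,1],
])

```text
t: 19.4
tcp_pos: [0.5598, -0.4053, 0.3706]
tool_rot: [0.243, 0.97, -0.004, 0.008]
force: [0.6, 0.5, 0.8]
finger_gap: 1.001
```

```bash
python3 go.py .561 -.403 .37 93.5
```

```text
t 19.4 tcp [ 0.5598 -0.4053  0.3706] yaw 61.9 tilt [ 0.0136 -0.0119] F [0.6 0.5 0.8] gap 1.001
[0.1 2.6 0.6] turn -31.6
```

```bash
sed -i 's/np.array(t\[:3\])-s\["tcp_pos"\]/np.array(t[:3])-.155*np.r_[M[:2,2],0]-s["tcp_pos"]/' go.py; sed -i 's/(w-T)/(w-.155*np.r_[M[:2,2],0]-T)/' path.py; python3 go.py .561 -.403 .37 93.5
```

```text
t 19.4 tcp [ 0.5598 -0.4053  0.3706] yaw 61.9 tilt [ 0.0136 -0.0119] F [0.6 0.5 0.8] gap 1.001
[2.8 3.2 0.5] turn -31.6
```

Emit:
servo_tool([
  [[0,1,0],-8,1],
  [[0,2,0],-16,1],
  [[0,2,0],-24,1],
  [[0,3,0],-31.5,1],
  [[0,3,0],-31.5,1],
  [[0,3,0],-31.5,1],
])

```text
t: 20.0
tcp_pos: [0.5611, -0.4025, 0.3703]
tool_rot: [-0.028, 1.0, -0.006, 0.006]
force: [-0.1, -0.4, -0.3]
finger_gap: 1.005
```

```bash
python3 go.py .5612 -.403 .30 93.5
```

```text
t 20.0 tcp [ 0.5611 -0.4025  0.3703] yaw 93.2 tilt [ 0.0131 -0.0115] F [-0.1 -0.4 -0.3] gap 1.005
[ 2.7  2.2 70.3] turn -0.3
```

Emit:
servo_tool([
  [[2,1,10],0,1],
  [[2.7,2.2,25],0,1],
  [[2.7,2.2,40],0,1],
  [[2.7,2.2,55],0,1],
  [[2.7,2.2,66],0,1],
  [[2.7,2.2,70],0,1],
  [[2.7,2.2,70],0,1],
], force=22)

```text
t: 20.7
tcp_pos: [0.5591, -0.4012, 0.2992]
tool_rot: [-0.028, 1.0, -0.005, 0.006]
force: [-0.5, 1.0, -0.7]
finger_gap: 1.001
```

Emit:
servo_tool([
  [[0,0,0],0,0.5],
  [[0,0,0],0,0.3],
  [[0,0,0],0,0.2],
  [[0,0,0],0,0.1],
  [[0,0,0],0,0],
  [[0,0,0],0,0],
  [[0,0,0],0,0],
], force=22)

```text
t: 21.4
tcp_pos: [0.5593, -0.4013, 0.3]
tool_rot: [-0.028, 1.0, -0.006, 0.006]
force: [-1.0, 0.3, 5.4]
finger_gap: 0.583
```

```bash
python3 path.py .306 0 0 -143 -110 -80
```

```text
t 21.4 tcp [ 0.5593 -0.4013  0.3   ] yaw 93.2 F [-1.   0.3  5.4] gap 0.5834700620941597
-143.0 [ 1.1  0.4 -6. ] -0.2 [ 0.5601 -0.4026  0.306 ]
-110.0 [34.1  0.3 -6.4] -0.2 [ 0.5272 -0.4046  0.306 ]
-80.0 [64.1  0.1 -6.8] -0.2 [ 0.4972 -0.4065  0.306 ]
```

Emit:
servo_tool([
  [[0,0,-3],0,0],
  [[0,0,-6],0,0],
  [[0,0,-6],0,0],
  [[6,0.4,-6],0,0],
  [[16,0.4,-6.2],0,0],
  [[28,0.3,-6.3],0,0],
  [[40,0.3,-6.5],0,0],
  [[52,0.2,-6.6],0,0],
])

```text
t: 22.2
tcp_pos: [0.5058, -0.4041, 0.306]
tool_rot: [-0.028, 1.0, -0.006, 0.006]
force: [-0.1, -0.1, -0.1]
finger_gap: 0.587
```

```bash
python3 path.py .306 0 0 -80 -60 -40 -20 ; python3 path.py .307 1.5 1 -12 0
```

```text
t 22.2 tcp [ 0.5058 -0.4041  0.306 ] yaw 93.2 F [-0.1 -0.1 -0.1] gap 0.5865610767653097
-80.0 [10.6 -0.1 -0.2] -0.3 [ 0.4972 -0.4065  0.306 ]
-60.0 [30.6 -0.2 -0.4] -0.3 [ 0.4773 -0.4077  0.306 ]
-40.0 [50.6 -0.3 -0.6] -0.3 [ 0.4573 -0.4089  0.306 ]
-20.0 [70.6 -0.4 -0.9] -0.3 [ 0.4373 -0.4101  0.306 ]
t 22.2 tcp [ 0.5058 -0.4041  0.306 ] yaw 93.2 F [-0.1 -0.1 -0.1] gap 0.5865610767653097
-12.0 [77.   0.5 -2. ] -0.3 [ 0.4308 -0.4096  0.307 ]
0.0 [89.   0.4 -2.1] -0.3 [ 0.4189 -0.4103  0.307 ]
```

Emit:
servo_tool([
  [[8,0,-0.2],0,0],
  [[20,0,-0.4],0,0],
  [[32,0,-0.6],0,0],
  [[45,0,-0.9],0,0],
  [[58,0,-1.2],0,0],
  [[70,0.2,-1.6],0,0],
  [[80,0.4,-2],0,0],
  [[86,0.4,-2],0,0],
])

```text
t: 23.0
tcp_pos: [0.4189, -0.4085, 0.307]
tool_rot: [-0.028, 1.0, -0.006, 0.006]
force: [-0.1, -0.3, -0.1]
finger_gap: 0.58
```

```bash
python3 path.py .307 1.5 1 -3 3 6 9 12 15 18 21 24
```

```text
t 23.0 tcp [ 0.4189 -0.4085  0.307 ] yaw 93.2 F [-0.1 -0.3 -0.1] gap 0.5803543419406512
-3.0 [-1.1  0.   0. ] -0.3 [ 0.4219 -0.4101  0.307 ]
3.0 [ 4.9  0.1 -0. ] 4.6 [ 0.4159 -0.4103  0.307 ]
6.0 [ 7.9  0.5 -0.1] 9.5 [ 0.4129 -0.4101  0.307 ]
9.0 [10.9  1.1 -0.1] 14.4 [ 0.4099 -0.4097  0.307 ]
12.0 [13.7  2.  -0.1] 19.4 [ 0.407 -0.409  0.307]
15.0 [16.5  3.1 -0.2] 24.3 [ 0.4042 -0.408   0.307 ]
18.0 [19.2  4.5 -0.2] 29.2 [ 0.4014 -0.4068  0.307 ]
21.0 [21.7  6.  -0.3] 34.1 [ 0.3988 -0.4054  0.307 ]
24.0 [24.1  7.8 -0.3] 39.0 [ 0.3963 -0.4037  0.307 ]
```

Emit:
servo_tool([
  [[4.5,0.1,0],4.5,0],
  [[8,0.5,-0.1],9.5,0],
  [[11,1.1,-0.1],14.5,0],
  [[13.7,2,-0.1],19.5,0],
  [[16.5,3.1,-0.2],24.5,0],
  [[19.2,4.5,-0.2],29.5,0],
  [[21.7,6,-0.3],34,0],
  [[24,7.8,-0.3],39,0],
])

```text
t: 23.8
tcp_pos: [0.3944, -0.4021, 0.307]
tool_rot: [0.309, 0.951, -0.003, 0.008]
force: [-0.3, -0.4, -0.9]
finger_gap: 0.586
```

```bash
python3 path.py .307 2 1 24 27 30 33 36.6 42 50 60 70 80 90 100 110 120 130
```

```text
t 23.8 tcp [ 0.3944 -0.4021  0.307 ] yaw 54.0 F [-0.3 -0.4 -0.9] gap 0.5855908668258926
24.0 [-0.3  0.3  0. ] -0.2 [ 0.3968 -0.4037  0.307 ]
27.0 [ 2.7  0.5 -0. ] 4.7 [ 0.3944 -0.4019  0.307 ]
30.0 [ 5.7  0.8 -0.1] 9.6 [ 0.3922 -0.3998  0.307 ]
33.0 [ 8.7  1.5 -0.1] 14.5 [ 0.3902 -0.3976  0.307 ]
36.6 [12.1  2.5 -0.2] 20.4 [ 0.3881 -0.3947  0.307 ]
42.0 [17.1  4.4 -1.1] 20.5 [ 0.3851 -0.3902  0.3078]
50.0 [24.6  7.2 -2.4] 20.5 [ 0.3807 -0.3835  0.3089]
60.0 [33.9 10.7 -4. ] 20.5 [ 0.3752 -0.3752  0.3104]
70.0 [43.3 14.2 -5.6] 20.5 [ 0.3697 -0.3668  0.3119]
80.0 [52.6 17.7 -7.2] 20.5 [ 0.3642 -0.3585  0.3133]
90.0 [61.9 21.2 -8.8] 20.5 [ 0.3586 -0.3502  0.3148]
100.0 [71.3 24.8 -9.2] 20.5 [ 0.3531 -0.3418  0.315 ]
110.0 [80.7 28.3 -9.4] 20.5 [ 0.3476 -0.3335  0.315 ]
120.0 [90.  31.8 -9.6] 20.5 [ 0.3421 -0.3251  0.315 ]
130.0 [99.4 35.3 -9.7] 20.5 [ 0.3366 -0.3168  0.315 ]
```

Emit:
servo_tool([
  [[2.7,0.5,0],4.7,0],
  [[5.7,0.9,-0.1],9.6,0],
  [[8.7,1.5,-0.1],14.5,0],
  [[12,2.5,-0.2],20,0],
  [[17,4.4,-1.1],20.5,0],
  [[24.6,7.2,-2.4],20.5,0],
  [[33,10.4,-4],20.5,0],
  [[40,13,-5],20.5,0],
])

```text
t: 24.6
tcp_pos: [0.3691, -0.3671, 0.3115]
tool_rot: [0.473, 0.881, -0.002, 0.008]
force: [-0.6, -0.6, -0.5]
finger_gap: 0.585
```

```bash
python3 path.py .307 2 1 67 80 90 100 110 120 130
```

```text
t 24.6 tcp [ 0.3691 -0.3671  0.3115] yaw 33.5 F [-0.6 -0.6 -0.5] gap 0.585294233054974
67.0 [-0.6 -0.1  0. ] 0.1 [ 0.3713 -0.3693  0.3114]
80.0 [12.3 -0.  -2. ] 0.1 [ 0.3642 -0.3585  0.3133]
90.0 [22.3 -0.  -3.7] 0.1 [ 0.3586 -0.3502  0.3148]
100.0 [32.3 -0.  -4.1] 0.1 [ 0.3531 -0.3418  0.315 ]
110.0 [42.3  0.  -4.2] 0.1 [ 0.3476 -0.3335  0.315 ]
120.0 [52.3  0.  -4.4] 0.1 [ 0.3421 -0.3251  0.315 ]
130.0 [62.3  0.  -4.5] 0.1 [ 0.3366 -0.3168  0.315 ]
```

Emit:
servo_tool([
  [[6,0,-1],0,0],
  [[13,0,-2.2],0,0],
  [[21,0,-3.5],0,0],
  [[29,0,-4],0,0],
  [[37,0,-4.3],0,0],
  [[46,0,-4.5],0,0],
  [[55,0,-5],0,0],
  [[62,0,-12],0,0],
])

```text
t: 25.4
tcp_pos: [0.334, -0.3142, 0.3221]
tool_rot: [0.473, 0.881, -0.001, 0.007]
force: [0.3, -0.2, -0.2]
finger_gap: 0.583
```

```bash
python3 go.py .639 -.092 .37 -1.4
```

```text
t 25.4 tcp [ 0.334  -0.3142  0.3221] yaw 33.5 tilt [ 0.011  -0.0085] F [ 0.3 -0.2 -0.2] gap 0.583
[ 18.1 376.6 -46.5] turn 34.9
```

Emit:
servo_tool([
  [[0,25,-20],4,0],
  [[2,70,-35],11,0],
  [[4,115,-46],18,0],
  [[7,165,-47],25,0],
  [[10,215,-47],31,0],
  [[13,265,-47],35,0],
  [[16,315,-47],35,0],
  [[18,355,-47],35,0],
])

```text
t: 26.2
tcp_pos: [0.6209, -0.1004, 0.371]
tool_rot: [0.716, 0.699, 0.001, 0.007]
force: [-0.2, -1.4, -0.4]
finger_gap: 0.584
```

```bash
python3 go.py .6385 -.0925 .275 -1.4
```

```text
t 26.2 tcp [ 0.6209 -0.1004  0.371 ] yaw -1.4 tilt [ 0.0122 -0.0086] F [-0.2 -1.4 -0.4] gap 0.584
[10.4 14.3 96.1] turn 0.0
```

Emit:
servo_tool([
  [[5,7,15],0,0],
  [[10,14,35],0,0],
  [[10.4,14.3,55],0,0],
  [[10.4,14.3,75],0,0],
  [[10.4,14.3,90],0,0],
  [[10.4,14.3,96],0,0],
  [[10.4,14.3,96],0,0],
])

```text
t: 26.9
tcp_pos: [0.6361, -0.0915, 0.2742]
tool_rot: [0.716, 0.698, 0.001, 0.006]
force: [0.4, -0.5, 0.1]
finger_gap: 0.583
```

```bash
python3 go.py .6385 -.0925 .210 -1.4; python3 - <<'E'
from h import *
s=cam("side"); q=cloud(s).reshape(-1,3)
w=q[(q[:,2]>.085)&(q[:,2]<.14)&(abs(q[:,0]-.638)<.022)&(abs(q[:,1]+.092)<.03)]; print(len(w),np.percentile(w,[3,50,97],0).round(4))
E
```

```text
t 26.9 tcp [ 0.6361 -0.0915  0.2742] yaw -1.4 tilt [ 0.01  -0.008] F [ 0.4 -0.5  0.1] gap 0.583
[ 0.7  0.2 64.2] turn -0.0
210 [[ 0.618  -0.1078  0.0945]
 [ 0.6382 -0.1036  0.1177]
 [ 0.6582 -0.0942  0.1386]]
```

Emit:
servo_tool([
  [[2.2,0,8],0,0],
  [[2.2,0,18],0,0],
  [[2.2,0,28],0,0],
  [[2.2,0,36],0,0],
  [[2.2,0,42],0,0],
  [[2.2,0,47],0,0],
  [[2.2,0,52],0,0],
  [[2.2,0,52],0,0],
])

```text
t: 27.75
tcp_pos: [0.637, -0.0897, 0.2223]
tool_rot: [0.716, 0.698, 0.001, 0.007]
force: [-0.2, 0.2, -0.8]
finger_gap: 0.586
```

```bash
python3 go.py .6385 -.0905 .210 -1.4; python3 - <<'E'
from h import *
s=cam("side"); j=s["image"]; u,v=pix(s,np.array([.638,-.10,.06])).astype(int); d=j[v-40:v+35,u-60:u+60]
cv2.imwrite("pics/b6.png",cv2.resize(d,None,fx=6,fy=6,interpolation=cv2.INTER_CUBIC))
E
```

```text
t 27.75 tcp [ 0.637  -0.0897  0.2223] yaw -1.4 tilt [ 0.0107 -0.0082] F [-0.2  0.2 -0.8] gap 0.586
[ 0.6 -0.3 12.3] turn -0.0
```

View pics/b6.png

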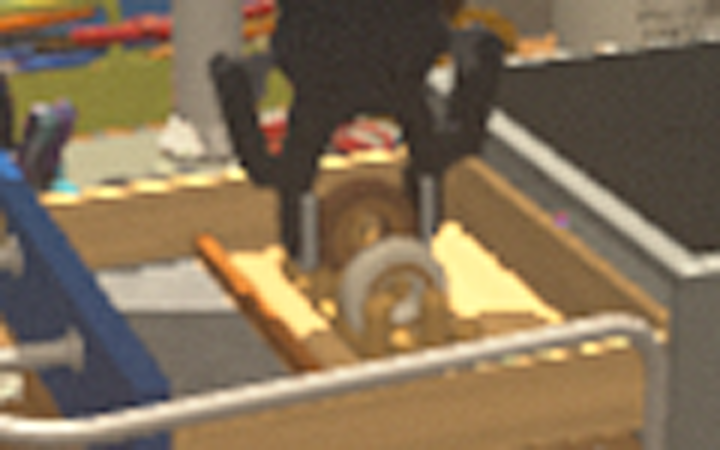

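The brown wheel (365,215) goes in behind the white one (392,290), with no contact force. I keep lowering slowly.

Emit:
servo_tool([
  [[0,0,3],0,0],
  [[0,0,6],0,0],
  [[0,0,9],0,0],
  [[0,0,12],0,0],
  [[0,0,12],0,0],
])

```text
t: 28.3
tcp_pos: [0.6371, -0.0898, 0.2102]
tool_rot: [0.716, 0.698, 0.001, 0.007]
force: [0.3, 0.1, -0.4]
finger_gap: 0.58
```

Emit:
servo_tool([
  [[0,0,1.2],0,0],
  [[0,0,2.4],0,0],
  [[0,0,3.6],0,0],
  [[0,0,4.6],0,0],
  [[0,0,4.6],0,0],
])

```text
t: 28.8
tcp_pos: [0.6372, -0.0899, 0.2057]
tool_rot: [0.716, 0.698, 0.001, 0.007]
force: [-1.1, -0.5, -0.1]
finger_gap: 0.583
```

Emit:
servo_tool([
  [[0,0,0.8],0,0],
  [[0,0,1.5],0,0],
  [[0,0,1.5],0,0],
])

```text
t: 29.1
tcp_pos: [0.6377, -0.09, 0.2048]
tool_rot: [0.716, 0.698, 0.001, 0.007]
force: [0.7, 0.7, 2.7]
finger_gap: 0.58
```

Emit:
servo_tool([
  [[0,0,0.7],0,0],
  [[0,0,1.3],0,0],
  [[0,0,1.3],0,0],
])

```text
t: 29.4
tcp_pos: [0.6378, -0.0899, 0.2045]
tool_rot: [0.716, 0.698, 0.002, 0.008]
force: [-1.3, 0.2, 7.5]
finger_gap: 0.582
```

Emit:
servo_tool([
  [[0,0,0],0,0.22],
  [[0,0,0],0,0.3],
  [[0,0,0],0,0.33],
  [[0,0,0],0,0.33],
  [[0,0,-3],0,0.33],
  [[0,0,-8],0,0.36],
  [[0,0,-16],0,0.4],
  [[0,0,-25],0,0.4],
])

```text
t: 30.2
tcp_pos: [0.6375, -0.0897, 0.2302]
tool_rot: [0.716, 0.698, 0.002, 0.008]
force: [0.8, 0.3, 0.3]
finger_gap: 0.7
```

Emit:
servo_tool([
  [[0,0,-20],0,0.4],
  [[0,0,-50],0,0.4],
  [[0,0,-90],0,0.4],
  [[0,0,-130],0,0.4],
  [[0,0,-145],0,0.4],
])

```text
t: 30.7
tcp_pos: [0.6364, -0.0886, 0.3811]
tool_rot: [0.716, 0.698, 0.004, 0.012]
force: [0.8, -0.3, 0.5]
finger_gap: 0.703
```

```bash
python3 go.py .42 .19 .36 -1.4; python3 - <<'E'
from h import *
t=cam("top"); a=t["image"]; s=cam("side"); b=s["image"]
P=cloud(s); ok=np.isfinite(P[...,0])&(P[...,0]>.34)&(P[...,0]<.5)&(P[...,1]>0)&(P[...,1]<.24)&(P[...,2]>.008)&(P[...,2]<.05)
q=P[ok]
for y in np.arange(.03,.25,.02):
    w=q[abs(q[:,1]-y)<.01]
    if len(w)>2: print(round(y,2),len(w),np.median(w,0).round(4),w[:,2].max().round(3))
u,v=pix(s,np.array([.638,-.11,.06])).astype(int); d=b[v-40:v+35,u-50:u+50]
u,v=pix(t,np.array([.42,.14,.02])).astype(int); print(u,v); c=a[v-37:v+38,u-80:u+80]
np.savez("t2.npz",im=a,P=cloud(t))
cv2.imwrite("pics/b7.png",np.vstack([cv2.resize(d,(480,360),interpolation=cv2.INTER_CUBIC),cv2.resize(c,(480,225),interpolation=cv2.INTER_CUBIC)]))
E
```

```text
t 30.7 tcp [ 0.6364 -0.0886  0.3811] yaw -1.4 tilt [ 0.0218 -0.0116] F [ 0.8 -0.3  0.5] gap 0.703
[ 275.2 -226.9   13. ] turn 0.0
0.03 8 [0.4882 0.0258 0.0379] 0.05
0.07 7 [0.436  0.0718 0.0134] 0.017
0.09 4 [0.4342 0.0872 0.015 ] 0.016
0.11 7 [0.4318 0.1124 0.0139] 0.015
0.13 4 [0.4311 0.1296 0.0147] 0.015
0.15 21 [0.4271 0.1567 0.0146] 0.024
0.17 44 [0.4314 0.1652 0.0185] 0.026
0.19 14 [0.4223 0.1934 0.0213] 0.025
0.21 22 [0.4188 0.2101 0.0222] 0.026
0.23 23 [0.4162 0.2305 0.0238] 0.028
169 265
```

View pics/b7.png

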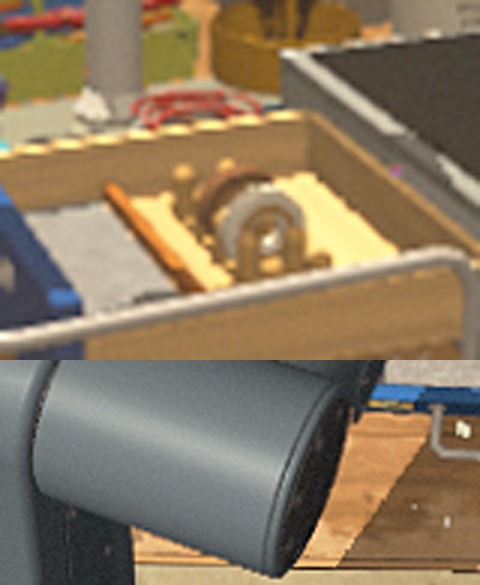

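Both wheels stand in the rack (265,225 and 235,195). The top view of the screwdriver is blocked by the arm, and the side points suggest it has shifted about 2 cm toward +y. I clear the arm and measure again.

Emit:
servo_tool([
  [[10,-20,0],0,0.4],
  [[15,-60,0],0,0.4],
  [[25,-100,0],0,0.4],
  [[30,-130,0],0,0.4],
  [[35,-150,0],0,0.4],
  [[35,-155,0],0,0.4],
  [[35,-155,0],0,0.4],
])

```text
t: 31.5
tcp_pos: [0.4819, -0.0498, 0.3757]
tool_rot: [0.716, 0.698, 0.003, 0.011]
force: [0.3, -0.4, 0.6]
finger_gap: 0.698
```

```bash
python3 go.py .42 .19 .36 -1.4; python3 - <<'E'
from h import *
t=cam("top"); a=t["image"]; P=cloud(t); s=cam("side"); Q=cloud(s)
for n,P in(("top",P),("side",Q)):
    ok=np.isfinite(P[...,0])&(P[...,0]>.37)&(P[...,0]<.46)&(P[...,1]>.02)&(P[...,1]<.275)&(P[...,2]>.009)&(P[...,2]<.04)
    q=P[ok]; print(n)
    for y in np.arange(.03,.28,.01):
        w=q[abs(q[:,1]-y)<.005]
        if len(w)>2: print(round(y,2),len(w),np.median(w[:,0]).round(4),w[:,0].min().round(3),w[:,0].max().round(3),w[:,2].max().round(3))
u,v=pix(t,np.array([.42,.15,.02])).astype(int); print(u,v); c=a[v-40:v+40,u-80:u+80]
cv2.imwrite("pics/b8.png",cv2.resize(c,None,fx=5,fy=5,interpolation=cv2.INTER_CUBIC))
E
```

```text
t 31.5 tcp [ 0.4819 -0.0498  0.3757] yaw -1.4 tilt [ 0.0203 -0.0112] F [ 0.3 -0.4  0.6] gap 0.698
[240.  -71.2  11.6] turn 0.0
top
0.25 5 0.4375 0.43 0.443 0.038
0.26 5 0.4539 0.449 0.459 0.021
0.27 18 0.4377 0.419 0.454 0.019
side
0.07 3 0.4369 0.436 0.438 0.016
0.08 4 0.4348 0.433 0.436 0.016
0.1 3 0.4327 0.432 0.434 0.016
0.11 3 0.4344 0.431 0.436 0.015
0.12 3 0.4321 0.43 0.433 0.015
0.15 5 0.4283 0.419 0.432 0.023
0.16 32 0.4267 0.415 0.441 0.026
0.17 9 0.4233 0.416 0.433 0.028
0.18 3 0.4244 0.417 0.44 0.025
0.19 11 0.423 0.416 0.434 0.027
0.2 8 0.4201 0.415 0.432 0.024
0.21 14 0.4191 0.413 0.434 0.026
0.22 8 0.4175 0.411 0.432 0.026
0.23 11 0.4165 0.41 0.427 0.026
0.24 12 0.4151 0.408 0.433 0.027
0.25 77 0.4292 0.4 0.456 0.04
0.26 52 0.4349 0.398 0.46 0.04
166 265
```

View pics/b8.png

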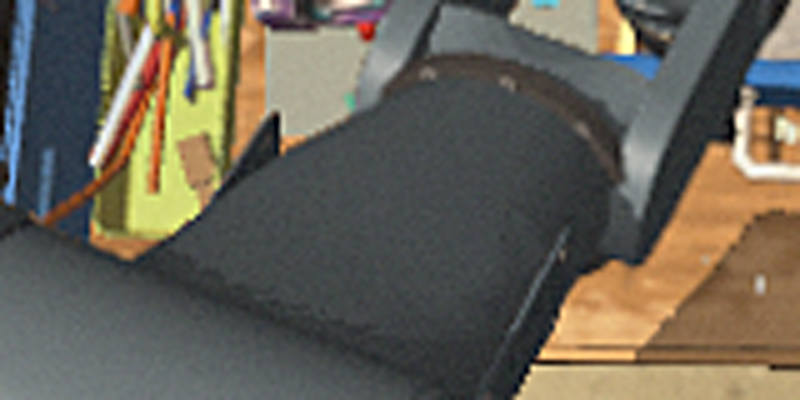

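The arm still hides it from above. The side depth alone gives the handle centre at about (0.4235, 0.19), axis about 96° and handle start at y≈0.15. That is enough for a 51 mm jaw on a 24 mm handle.

```bash
python3 go.py .4235 .19 .28 6.3
```

```text
t 31.6 tcp [ 0.4834 -0.0503  0.376 ] yaw -1.4 tilt [ 0.0227 -0.0119] F [-0.3 -0.7  0.8] gap 0.702
[241.6 -71.5  91.7] turn -7.7
```

Emit:
servo_tool([
  [[25,-8,5],-2,0.3],
  [[65,-20,20],-4,0.3],
  [[110,-33,40],-6,0.3],
  [[155,-46,55],-7.7,0.3],
  [[195,-58,70],-7.7,0.3],
  [[225,-67,82],-7.7,0.3],
  [[238,-71,90],-7.7,0.3],
  [[241.5,-71.5,91],-7.7,0.3],
])

```text
t: 32.4
tcp_pos: [0.4204, 0.1934, 0.2794]
tool_rot: [0.666, 0.746, 0.003, 0.012]
force: [0.2, -0.9, 0.3]
finger_gap: 0.648
```

Emit:
servo_tool([
  [[0,0,0],0,0.3],
  [[0,0,0],0,0.3],
  [[0,0,0],0,0.3],
])

```text
t: 32.7
tcp_pos: [0.4212, 0.1927, 0.2798]
tool_rot: [0.667, 0.745, 0.003, 0.012]
force: [0.8, -0.1, -0.9]
finger_gap: 0.653
```

```bash
python3 go.py .4235 .19 .205 6.3; python3 - <<'E'
from h import *
for n in("side","top"):
    s=cam(n); P=cloud(s)
    ok=np.isfinite(P[...,0])&(P[...,0]>.37)&(P[...,0]<.46)&(P[...,1]>.02)&(P[...,1]<.275)&(P[...,2]>.009)&(P[...,2]<.04)
    q=P[ok]; print(n)
    for y in np.arange(.03,.28,.02):
        w=q[abs(q[:,1]-y)<.01]
        if len(w)>2: print(round(y,2),len(w),np.median(w[:,0]).round(4),w[:,0].min().round(3),w[:,0].max().round(3),w[:,2].max().round(3))
s=cam("side");u,v=pix(s,np.array([.42,.17,.05])).astype(int);j=s["image"];np.save("j.npy",j);print(u,v)
E
```

```text
t 32.7 tcp [0.4212 0.1927 0.2798] yaw 6.4 tilt [ 0.0228 -0.0119] F [ 0.8 -0.1 -0.9] gap 0.653
[ 0.3 -3.  74.7] turn 0.1
side
0.07 8 0.4355 0.433 0.438 0.018
0.09 4 0.4335 0.432 0.436 0.015
0.11 5 0.4329 0.43 0.436 0.015
0.13 5 0.4305 0.429 0.434 0.017
0.15 20 0.4298 0.417 0.437 0.027
0.17 31 0.4253 0.415 0.441 0.027
0.19 14 0.4216 0.416 0.434 0.025
0.21 19 0.4178 0.413 0.433 0.025
0.23 21 0.418 0.41 0.433 0.027
0.25 127 0.4323 0.399 0.46 0.04
0.27 6 0.4 0.397 0.405 0.037
top
0.07 8 0.4336 0.4 0.435 0.021
0.09 13 0.4314 0.43 0.435 0.023
0.11 15 0.4311 0.427 0.434 0.02
0.13 12 0.4298 0.427 0.431 0.019
0.15 18 0.4273 0.398 0.43 0.02
0.17 66 0.424 0.409 0.438 0.032
0.19 50 0.4217 0.411 0.436 0.029
0.21 38 0.4241 0.411 0.435 0.029
206 198
```

Now the top camera sees it too (centre x 0.4225 at y 0.19), which agrees. I descend.

Emit:
servo_tool([
  [[0,-3,15],0,0.3],
  [[0,-3.5,35],0,0.3],
  [[0,-4,55],0,0.3],
  [[0,-4,72],0,0.3],
  [[0,-4,85],0,0.3],
  [[0,-4,94],0,0.3],
  [[0,-4,99],0,0.3],
  [[0,-4,99],0,0.3],
])

```text
t: 33.65
tcp_pos: [0.4191, 0.191, 0.1804]
tool_rot: [0.667, 0.745, 0.003, 0.012]
force: [-0.5, 0.9, -0.4]
finger_gap: 0.648
```

Emit:
servo_tool([
  [[0,0,0],0,0],
  [[0,0,0],0,-0.3],
  [[0,0,0],0,-0.5],
  [[0,0,0],0,-0.7],
  [[0,0,0],0,-0.8],
  [[0,0,0],0,-0.8],
], force=40)

```text
t: 34.25
tcp_pos: [0.4195, 0.1911, 0.1813]
tool_rot: [0.667, 0.745, 0.004, 0.013]
force: [0.6, -0.4, 6.0]
finger_gap: 0.29
```

```bash
python3 go.py .4235 .19 .28 6.3
```

```text
t 34.25 tcp [0.4195 0.1911 0.1813] yaw 6.4 tilt [ 0.024  -0.0116] F [ 0.6 -0.4  6. ] gap 0.29
[ -0.7   2.6 -98.7] turn 0.1
```

Emit:
servo_tool([
  [[0,0,-8],0,-0.8],
  [[0,0,-25],0,-0.8],
  [[0,0,-50],0,-0.8],
  [[0,0,-75],0,-0.8],
  [[0,0,-98],0,-0.8],
  [[0,0,-110],0,-0.8],
  [[0,0,-116],0,-0.8],
  [[0,0,-116],0,-0.8],
])

```text
t: 35.05
tcp_pos: [0.4166, 0.1925, 0.298]
tool_rot: [0.667, 0.745, 0.004, 0.013]
force: [-0.3, 0.0, -0.6]
finger_gap: 0.285
```

```bash
python3 go.py .4235 .19 .28 6.3; python3 - <<'E'
from h import *
for n in("side","top"):
    s=cam(n); P=cloud(s)
    ok=np.isfinite(P[...,0])&(P[...,0]>.37)&(P[...,0]<.47)&(P[...,1]>.02)&(P[...,1]<.275)&(P[...,2]>.09)&(P[...,2]<.155)
    q=P[ok]; print(n)
    for y in np.arange(.03,.28,.01):
        w=q[abs(q[:,1]-y)<.005]
        if len(w)>2: print(round(y,2),len(w),np.median(w[:,0]).round(4),w[:,0].min().round(3),w[:,0].max().round(3),w[:,2].min().round(3),w[:,2].max().round(3))
E
```

```text
t 35.05 tcp [0.4166 0.1925 0.298 ] yaw 6.4 tilt [ 0.0255 -0.0112] F [-0.3  0.  -0.6] gap 0.285
[-0.8  2.4 18.1] turn 0.1
side
0.08 4 0.4304 0.428 0.431 0.128 0.134
0.09 3 0.4294 0.427 0.431 0.13 0.133
0.1 3 0.4284 0.427 0.43 0.132 0.133
0.12 3 0.4273 0.426 0.429 0.13 0.133
0.13 3 0.4255 0.425 0.428 0.13 0.132
0.14 3 0.4241 0.424 0.427 0.13 0.133
0.15 3 0.4224 0.42 0.427 0.131 0.139
0.16 39 0.4211 0.413 0.434 0.116 0.142
0.17 25 0.4127 0.403 0.435 0.124 0.152
0.18 63 0.4095 0.397 0.448 0.124 0.154
0.19 22 0.4345 0.396 0.448 0.126 0.154
0.2 11 0.4227 0.396 0.434 0.138 0.155
0.22 4 0.4246 0.42 0.428 0.139 0.142
top
0.07 3 0.4287 0.429 0.429 0.129 0.13
0.08 9 0.4279 0.426 0.431 0.125 0.137
0.09 8 0.4265 0.424 0.431 0.128 0.14
0.1 7 0.4274 0.425 0.428 0.128 0.134
0.11 8 0.426 0.424 0.428 0.13 0.135
0.12 9 0.4245 0.421 0.427 0.131 0.136
0.13 8 0.4234 0.421 0.428 0.127 0.133
0.14 8 0.4228 0.421 0.424 0.128 0.136
0.15 7 0.4214 0.421 0.424 0.131 0.135
0.16 32 0.4193 0.407 0.429 0.124 0.143
0.17 39 0.4186 0.407 0.432 0.131 0.148
0.18 47 0.4164 0.392 0.444 0.131 0.154
0.19 7 0.4172 0.392 0.441 0.135 0.143
```

```bash
python3 go.py .546 -.076 .298 -1.4
```

```text
t 35.15 tcp [0.4164 0.1923 0.2969] yaw 6.4 tilt [ 0.023  -0.0117] F [-0.7 -0.1 -1.4] gap 0.285
[-278.8   95.7    4.9] turn 7.8
```

Emit:
servo_tool([
  [[-20,7,0],1,-0.8],
  [[-60,20,1],2.5,-0.8],
  [[-105,36,2],4,-0.8],
  [[-150,52,3],5.5,-0.8],
  [[-195,67,4],7,-0.8],
  [[-240,82,5],7.8,-0.8],
  [[-268,92,5],7.8,-0.8],
  [[-278,95.5,5],7.8,-0.8],
])

```text
t: 35.95
tcp_pos: [0.5435, -0.0766, 0.2968]
tool_rot: [0.717, 0.697, 0.004, 0.013]
force: [0.2, 0.8, -0.9]
finger_gap: 0.284
```

Emit:
servo_tool([
  [[0,0,0],0,-0.8],
  [[0,0,0],0,-0.8],
  [[0,0,0],0,-0.8],
])

```text
t: 36.25
tcp_pos: [0.5425, -0.075, 0.2963]
tool_rot: [0.717, 0.697, 0.004, 0.011]
force: [0.8, 1.0, -1.1]
finger_gap: 0.282
```

```bash
python3 go.py .546 -.076 .212 -1.4; python3 - <<'E'
from h import *
for n in("side","top"):
    s=cam(n); P=cloud(s)
    ok=np.isfinite(P[...,0])&(P[...,0]>.5)&(P[...,0]<.6)&(P[...,1]>-.24)&(P[...,1]<.03)&(P[...,2]>.09)&(P[...,2]<.15)
    q=P[ok]; print(n)
    for y in np.arange(-.23,.03,.015):
        w=q[abs(q[:,1]-y)<.0075]
        if len(w)>2: print(round(y,3),len(w),np.median(w[:,0]).round(4),w[:,0].min().round(3),w[:,0].max().round(3),w[:,2].min().round(3),w[:,2].max().round(3))
E
```

```text
t 36.25 tcp [ 0.5425 -0.075   0.2963] yaw -1.6 tilt [ 0.0209 -0.0111] F [ 0.8  1.  -1.1] gap 0.282
[ 1.6 -1.5 84.3] turn -0.2
side
-0.2 5 0.5399 0.54 0.541 0.125 0.131
-0.185 7 0.5399 0.538 0.543 0.124 0.132
-0.17 5 0.5406 0.539 0.543 0.127 0.13
-0.155 7 0.5422 0.54 0.546 0.126 0.13
-0.14 7 0.5421 0.541 0.545 0.126 0.131
-0.125 6 0.5428 0.542 0.545 0.128 0.131
-0.11 60 0.5432 0.533 0.558 0.118 0.142
-0.095 64 0.5425 0.527 0.57 0.114 0.15
-0.08 75 0.5381 0.52 0.573 0.122 0.149
-0.065 11 0.548 0.522 0.555 0.136 0.149
-0.05 6 0.5519 0.548 0.556 0.138 0.14
-0.035 6 0.5539 0.551 0.559 0.138 0.142
top
-0.2 6 0.5359 0.534 0.538 0.132 0.135
-0.185 10 0.5364 0.535 0.538 0.125 0.136
-0.17 15 0.5372 0.534 0.541 0.128 0.139
-0.155 10 0.5385 0.536 0.541 0.126 0.135
-0.14 13 0.5396 0.537 0.542 0.125 0.133
-0.125 12 0.5401 0.537 0.544 0.125 0.136
-0.11 21 0.54 0.532 0.55 0.127 0.143
-0.095 21 0.5323 0.528 0.546 0.127 0.143
```

Emit:
servo_tool([
  [[1,-1,12],0,-0.8],
  [[1.5,-1.5,28],0,-0.8],
  [[1.5,-1.5,45],0,-0.8],
  [[1.5,-1.5,60],0,-0.8],
  [[1.5,-1.5,72],0,-0.8],
  [[1.5,-1.5,81],0,-0.8],
  [[1.5,-1.5,87],0,-0.8],
  [[1.5,-1.5,88],0,-0.8],
])

```text
t: 37.15
tcp_pos: [0.5431, -0.0744, 0.2079]
tool_rot: [0.716, 0.698, 0.004, 0.011]
force: [-0.9, -0.3, -0.1]
finger_gap: 0.287
```

Emit:
servo_tool([
  [[0,0,1.2],0,-0.8],
  [[0,0,2.5],0,-0.8],
  [[0,0,4],0,-0.8],
  [[0,0,4],0,-0.8],
])

```text
t: 37.55
tcp_pos: [0.5434, -0.0745, 0.2042]
tool_rot: [0.717, 0.697, 0.004, 0.012]
force: [0.4, -0.2, -1.2]
finger_gap: 0.289
```

Emit:
servo_tool([
  [[0,0,1],0,-0.8],
  [[0,0,2],0,-0.8],
  [[0,0,2.8],0,-0.8],
  [[0,0,2.8],0,-0.8],
])

```text
t: 37.95
tcp_pos: [0.5439, -0.0748, 0.2015]
tool_rot: [0.716, 0.697, 0.004, 0.012]
force: [1.2, 0.0, 0.2]
finger_gap: 0.286
```

Emit:
servo_tool([
  [[0,0,0],0,-0.35],
  [[0,0,0],0,-0.2],
  [[0,0,0],0,-0.1],
  [[0,0,0],0,-0.1],
  [[0,0,-10],0,-0.1],
  [[0,0,-30],0,-0.1],
  [[0,0,-55],0,-0.1],
  [[0,0,-60],0,-0.1],
])

```text
t: 38.75
tcp_pos: [0.5424, -0.0739, 0.2635]
tool_rot: [0.716, 0.698, 0.005, 0.013]
force: [0.5, 0.2, -0.3]
finger_gap: 0.449
```

Emit:
servo_tool([
  [[0,0,-15],0,-0.1],
  [[0,0,-35],0,-0.1],
  [[0,0,-48],0,-0.1],
  [[0,0,-50],0,-0.1],
  [[0,0,-50],0,-0.1],
])

```text
t: 39.25
tcp_pos: [0.5409, -0.0732, 0.3133]
tool_rot: [0.716, 0.698, 0.004, 0.013]
force: [1.3, 0.1, -0.5]
finger_gap: 0.45
```

```bash
python3 go.py .4385 -.107 .30 -1.4; python3 - <<'E'
from h import *
def show(q,y0,y1):
    for y in np.arange(y0,y1,.02):
        w=q[abs(q[:,1]-y)<.01]
        if len(w)>2: print(round(y,3),len(w),np.median(w[:,0]).round(4),np.median(w[:,2]).round(3),w[:,2].max().round(3))
for n in("side","top"):
    s=cam(n); P=cloud(s); X=P[np.isfinite(P[...,0])]
    print(n); show(X[(abs(X[:,0]-.545)<.03)&(X[:,2]>.028)&(X[:,2]<.07)],-.22,.03)
    q=X[(X[:,0]<.46)&(X[:,0]>.41)&(X[:,2]>.045)&(X[:,2]<.075)&(abs(X[:,1]+.107)<.035)]; print("handle",len(q),np.percentile(q,[5,50,95],0).round(4).tolist())
    q=X[(abs(X[:,0]-.638)<.03)&(X[:,2]>.058)&(X[:,2]<.09)&(abs(X[:,1]+.11)<.05)]; print("wheels",len(q),np.percentile(q,[3,50,97],0).round(4).tolist())
E
```

```text
t 39.25 tcp [ 0.5409 -0.0732  0.3133] yaw -1.5 tilt [ 0.0246 -0.0127] F [ 1.3  0.1 -0.5] gap 0.45
[ -34.5 -105.6   11.1] turn -0.1
side
-0.18 4 0.5451 0.035 0.036
-0.16 9 0.5442 0.035 0.037
-0.14 7 0.5447 0.035 0.037
-0.12 13 0.5465 0.035 0.042
-0.1 69 0.5435 0.039 0.048
-0.08 20 0.543 0.041 0.045
-0.06 31 0.5431 0.042 0.046
-0.04 32 0.5443 0.043 0.046
-0.02 22 0.5459 0.044 0.048
-0.0 15 0.5573 0.05 0.058
0.02 147 0.5453 0.046 0.058
handle 45 [[0.4327, -0.1374, 0.0585], [0.4358, -0.1106, 0.0615], [0.4411, -0.075, 0.0632]]
wheels 145 [[0.6181, -0.1398, 0.0586], [0.6351, -0.1284, 0.0649], [0.6553, -0.0929, 0.0712]]
top
-0.22 56 0.5419 0.057 0.065
-0.2 4 0.5382 0.036 0.041
-0.18 13 0.5404 0.035 0.041
-0.16 15 0.5405 0.035 0.041
-0.14 17 0.5411 0.036 0.041
-0.12 16 0.5419 0.034 0.04
-0.1 52 0.541 0.043 0.05
-0.08 33 0.5391 0.042 0.049
handle 88 [[0.4284, -0.1363, 0.0574], [0.4322, -0.1063, 0.0622], [0.4373, -0.0754, 0.069]]
wheels 55 [[0.6118, -0.1335, 0.0602], [0.6266, -0.1297, 0.0687], [0.6518, -0.1219, 0.0745]]
```

The screwdriver lies flat in the tray: origin ≈ (0.543, −0.107), blade top at z 0.035, handle top at 0.046. The wheels are in place. Now I regrip the drawer handle.

Emit:
servo_tool([
  [[-8,-20,0],0,-0.1],
  [[-18,-55,3],0,-0.1],
  [[-28,-85,8],0,-0.1],
  [[-34,-102,10],0,-0.1],
  [[-34.5,-105.5,11],0,-0.1],
  [[-34.5,-105.5,11],0,-0.1],
  [[-34.5,-105.5,11],0,-0.1],
])

```text
t: 40.05
tcp_pos: [0.4357, -0.1052, 0.2995]
tool_rot: [0.716, 0.698, 0.004, 0.013]
force: [-0.5, -0.4, 0.4]
finger_gap: 0.453
```

```bash
python3 go.py .4385 -.107 .215 -1.4
```

```text
t 40.05 tcp [ 0.4357 -0.1052  0.2995] yaw -1.5 tilt [ 0.0245 -0.0127] F [-0.5 -0.4  0.4] gap 0.453
[ 1.2 -3.1 84.4] turn -0.1
```

Emit:
servo_tool([
  [[1,-2,12],0,-0.1],
  [[1,-3,30],0,-0.1],
  [[1,-3,48],0,-0.1],
  [[1,-3,64],0,-0.1],
  [[1,-3,76],0,-0.1],
  [[1,-3,83],0,-0.1],
  [[1,-3,84],0,-0.1],
  [[1,-3,84],0,-0.1],
])

```text
t: 40.85
tcp_pos: [0.4353, -0.1051, 0.2154]
tool_rot: [0.716, 0.698, 0.004, 0.013]
force: [-0.2, -0.2, -0.6]
finger_gap: 0.447
```

Emit:
servo_tool([
  [[0,0,0],0,-0.4],
  [[0,0,0],0,-0.7],
  [[0,0,0],0,-0.9],
  [[0,0,0],0,-1],
  [[0,0,0],0,-1],
  [[0,0,0],0,-1],
], force=40)

```text
t: 41.45
tcp_pos: [0.4352, -0.1051, 0.2159]
tool_rot: [0.716, 0.698, 0.005, 0.014]
force: [-1.2, 0.4, 5.7]
finger_gap: 0.1
```

```bash
python3 go.py .645 -.1125 .215 -1.4
```

```text
t 41.45 tcp [ 0.4352 -0.1051  0.2159] yaw -1.5 tilt [ 0.0253 -0.0131] F [-1.2  0.4  5.7] gap 0.1
[-1.000e-01  2.058e+02  6.200e+00] turn -0.1
```

Emit:
servo_tool([
  [[0,2,0],0,-1],
  [[0,6,0.1],0,-1],
  [[0,13,0.3],0,-1],
  [[0,22,0.5],0,-1],
  [[0,32,0.8],0,-1],
  [[0,42,1.1],0,-1],
  [[0,50,1.3],0,-1],
  [[0,54,1.4],0,-1],
])

```text
t: 42.25
tcp_pos: [0.4905, -0.1063, 0.216]
tool_rot: [0.716, 0.698, 0.005, 0.014]
force: [-1.0, 0.0, 4.0]
finger_gap: 0.1
```

Emit:
servo_tool([
  [[0,3,0],0,-1],
  [[0,9,0.2],0,-1],
  [[0,18,0.4],0,-1],
  [[0,28,0.7],0,-1],
  [[0,38,1],0,-1],
  [[0,48,1.2],0,-1],
  [[0,56,1.4],0,-1],
  [[0,60,1.5],0,-1],
])

```text
t: 43.05
tcp_pos: [0.5516, -0.1078, 0.216]
tool_rot: [0.716, 0.698, 0.005, 0.015]
force: [-2.3, 0.1, 1.6]
finger_gap: 0.097
```

```bash
python3 go.py .645 -.1125 .215 -1.4; python3 - <<'E'
from h import *
s=cam("side"); j=s["image"]; u,v=pix(s,np.array([.70,-.11,.06])).astype(int); d=j[v-60:v+45,u-80:u+60]
cv2.imwrite("pics/b9.png",cv2.resize(d,None,fx=5,fy=5,interpolation=cv2.INTER_CUBIC))
P=cloud(s); X=P[np.isfinite(P[...,0])]; q=X[(X[:,0]>.7)&(X[:,0]<.8)&(X[:,2]>.058)&(X[:,2]<.08)&(abs(X[:,1]+.11)<.05)]; print("wheels",len(q),np.percentile(q,[3,50,97],0).round(4).tolist() if len(q) else "")
E
```

```text
t 43.05 tcp [ 0.5516 -0.1078  0.216 ] yaw -1.4 tilt [ 0.0279 -0.0135] F [-2.3  0.1  1.6] gap 0.097
[-0.3 89.   3.5] turn -0.0
wheels 20 [[0.7343, -0.1422, 0.0584], [0.737, -0.13, 0.0597], [0.742, -0.0952, 0.0636]]
```

Emit:
servo_tool([
  [[0,3,0],0,-1],
  [[0,9,0.2],0,-1],
  [[0,18,0.4],0,-1],
  [[0,28,0.7],0,-1],
  [[0,38,1],0,-1],
  [[0,48,1.2],0,-1],
  [[0,56,1.4],0,-1],
  [[0,60,1.5],0,-1],
])

```text
t: 43.9
tcp_pos: [0.613, -0.1092, 0.216]
tool_rot: [0.716, 0.698, 0.006, 0.015]
force: [-1.6, 0.1, -0.9]
finger_gap: 0.096
```

Emit:
servo_tool([
  [[0,3,0],0,-1],
  [[0,8,0.2],0,-1],
  [[0,14,0.4],0,-1],
  [[0,20,0.5],0,-1],
  [[0,25,0.7],0,-1],
  [[0,28,0.8],0,-1],
  [[0,30,0.8],0,-1],
  [[0,30,0.8],0,-1],
])

```text
t: 44.7
tcp_pos: [0.6435, -0.11, 0.216]
tool_rot: [0.716, 0.698, 0.006, 0.016]
force: [0.5, 0.5, -2.0]
finger_gap: 0.099
```

Emit:
servo_tool([
  [[0,1,0],0,-1],
  [[0,2,0],0,-1],
  [[0,3,0],0,-1],
  [[0,4,0],0,-1],
  [[0,4,0],0,-1],
])

```text
t: 45.2
tcp_pos: [0.6475, -0.11, 0.216]
tool_rot: [0.716, 0.698, 0.006, 0.016]
force: [-2.0, 0.8, -1.7]
finger_gap: 0.101
```

```bash
python3 go.py .655 -.1125 .215 -1.4
```

```text
t 45.2 tcp [ 0.6475 -0.11    0.216 ] yaw -1.4 tilt [ 0.031  -0.0137] F [-2.   0.8 -1.7] gap 0.101
[-0.3  2.6  1.1] turn -0.0
```

Emit:
servo_tool([
  [[0,1,0],0,-1],
  [[0,2,0],0,-1],
  [[0,3,0],0,-1],
  [[0,3,0],0,-1],
])

```text
t: 45.6
tcp_pos: [0.6507, -0.1101, 0.216]
tool_rot: [0.716, 0.698, 0.006, 0.016]
force: [-0.6, 0.3, -4.0]
finger_gap: 0.103
```

Emit:
servo_tool([
  [[0,1,0],0,-1],
  [[0,2,0],0,-1],
  [[0,3,0],0,-1],
  [[0,3,0],0,-1],
])

```text
t: 46.0
tcp_pos: [0.6524, -0.1102, 0.216]
tool_rot: [0.716, 0.698, 0.005, 0.014]
force: [-5.9, -0.8, 1.0]
finger_gap: 0.099
```

Emit:
servo_tool([
  [[0,1,0],0,-1],
  [[0,2,0],0,-1],
  [[0,2.5,0],0,-1],
  [[0,2.5,0],0,-1],
])

```text
t: 46.4
tcp_pos: [0.6533, -0.1103, 0.216]
tool_rot: [0.716, 0.698, 0.003, 0.012]
force: [-8.1, -0.1, 2.9]
finger_gap: 0.099
```

```bash
python3 go.py .655 -.1125 .215 -1.4
```

```text
t 46.4 tcp [ 0.6533 -0.1103  0.216 ] yaw -1.4 tilt [ 0.0202 -0.0125] F [-8.1 -0.1  2.9] gap 0.099
[-0.2 -1.5  1. ] turn 0.0
```

The drawer stopped at handle x≈0.656 with rising force, which matches the shut position (face − 61 mm). I release and back off.

Emit:
servo_tool([
  [[0,0,0],0,-0.6],
  [[0,0,0],0,-0.3],
  [[0,0,0],0,-0.25],
  [[0,0,0],0,-0.25],
  [[0,0,-10],0,-0.25],
  [[0,0,-30],0,-0.25],
  [[0,0,-60],0,-0.2],
  [[0,0,-90],0,0],
])

```text
t: 47.2
tcp_pos: [0.6515, -0.1091, 0.3073]
tool_rot: [0.716, 0.698, 0.003, 0.012]
force: [-0.4, 0.4, 0.7]
finger_gap: 0.498
```

Emit:
servo_tool([
  [[20,-15,-15],0,0],
  [[50,-50,-30],0,0],
  [[80,-90,-40],0,0],
  [[110,-120,-45],0,0],
  [[130,-140,-50],0,0],
  [[135,-145,-50],0,0],
  [[135,-145,-50],0,0],
  [[135,-145,-50],0,0],
])

```text
t: 48.0
tcp_pos: [0.5102, 0.0294, 0.3532]
tool_rot: [0.716, 0.698, 0.004, 0.013]
force: [1.0, -0.6, -0.0]
finger_gap: 0.501
```

```bash
python3 go.py .655 -.1125 .215 -1.4; python3 - <<'E'
from h import *
o=np.load("side0.npz")["P"]
for n in("side","top"):
    s=cam(n); P=cloud(s); X=P[np.isfinite(P[...,0])]; 
    q=X[(X[:,0]>.62)&(X[:,0]<.674)&(X[:,2]>.05)&(X[:,2]<.075)&(abs(X[:,1]+.11)<.035)]; print(n,"handle",len(q),np.percentile(q,[5,50,95],0).round(4).tolist())
    if n=="side": a=s["image"]
u,v=pix(cam("side"),np.array([.60,-.2,.06])).astype(int); d=a[v-60:v+60,u-80:u+80]
cv2.imwrite("pics/end.png",cv2.resize(d,None,fx=5,fy=5,interpolation=cv2.INTER_CUBIC))
E
```

```text
t 48.0 tcp [0.5102 0.0294 0.3532] yaw -1.4 tilt [ 0.0231 -0.0132] F [ 1.  -0.6 -0. ] gap 0.501
[-134.5  141.4  143.2] turn -0.0
side handle 51 [[0.6524, -0.1429, 0.0555], [0.6544, -0.1144, 0.0614], [0.6595, -0.0809, 0.0634]]
top handle 82 [[0.6477, -0.1415, 0.0569], [0.6522, -0.1095, 0.0625], [0.6575, -0.0804, 0.0673]]
```

View pics/end.png

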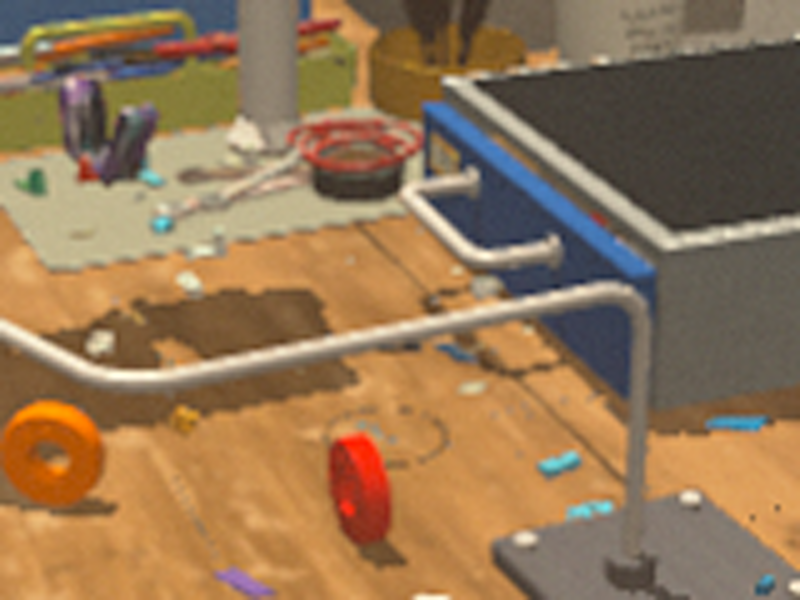

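The drawer is flush with the handle at (480,220), and the bar is empty. The decoys and the violet hook (110,130) are in place. The drawer travelled 217 mm of its 220 mm maximum before stopping, so it is shut to within 3 mm. Handing in.

```bash
python3 -c "
from station import sign_off; print(sign_off())"
```

```text
the job is handed in; nothing more can be done
None
```

I finished the job and handed it in at about 48 s; the hand-in reports no verdict.

- **Wheels:** only white and brown were on the bar. Each was gripped at 22 N, taken round the bend and stood in a middle rack slot (y = −18 and +18). The highest force read while seating them was about 8 N. Pictures after each placing showed the wheel between its pegs.
- **Screwdriver:** it had shifted about 2 cm since the start, so I measured it again before gripping. Depth readings from both cameras then showed it flat in the tray, about 2 mm from the drawer's centre line.
- **Drawer:** I pushed it in slowly until it stopped, reading about 8 N. It moved about 217 mm, so it can be at most 3 mm open.
- **Last picture:** the drawer front is flush, the bar is empty, and the orange and red look-alikes and the violet hook are in place. The arm is clear of everything.

**Not confirmed:**
- The wheels and screwdriver cannot be seen with the drawer shut. I last saw the wheels, as depth readings, about half-way through closing, and the screwdriver just before.
- I did not check the caliper again, but the arm only passed high above it.
- The two cameras differed by about 4 mm at times. The tool also gradually tilted to about 1.5°, which I corrected for.

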